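Load the seasoning drum, park its cap and bolt it

TASK

Put every seasoning jar that stands on the table into the round seasoning drum, upright, one to a well, turning the drum's cap so that its cut-out lies over the well you load: the tall jar belongs in the deep far well (opposite the blank sector), short jars in the two shallow side wells. When all are in, turn the cap until its cut-out is centred over the blank sector at the front, then slide the barrel bolt fully home through the staple on the cap and turn its handle all the way down into the notch. Leave the pad, the cup and the tape roll where they are.

Things in the scene. Friction and masses are not known exactly. Their poses are not given: they have to be found in the camera images.
- drum: fixed round aluminium drum, 240 mm wide, wall 84 mm high. Origin: centre of its underside, on the table; z up. Drum -x (towards the robot): blank sector, solid to 83 mm. 90-degree wells at -y (right), +x (far), +y (left), parted by 4 mm walls to 84 mm; floors at z 8 mm (far), 22 mm (sides). Outside on +y, y 124 to 246 mm: the bolt's dark pedestal, 36 mm wide, 92 mm high.
- well_far (a point): middle of the floor of the far, deep well (80 mm from the drum's axis), floor 8 mm above the table; for the tall jar
- well_left (a point): middle of the floor of the left, shallow well (80 mm from the drum's axis), floor 22 mm above the table; for a short jar
- well_right (a point): middle of the floor of the right, shallow well (80 mm from the drum's axis), floor 22 mm above the table; for a short jar
- cap (a joint): turn of the grey cap (disc 244 mm wide, top 92 mm above the table) about the drum's axis, rad, anticlockwise from above, -0.4 to 5.1 (stops). It has one pie-shaped cut-out of 100 degrees, from the 26 mm radius hub to the rim. 0: cut-out over the blank sector; 1.571: right well; 3.142: far well; 4.712: left well. Stays where left. At 0 its staple (29 mm wide inside, 37 mm high) faces the bolt.
- cap_post (a point): grip point, 120 mm above the table, on the cap's upright round steel post (16 mm in diameter, from 92 to 134 mm above the table), 90 mm from the drum's axis, opposite the cut-out. Lead the post round in a circle about the drum's axis, about 1.5 N; in the drum's frame it lies at the angle 'joint cap' from +x.
- bolt (a joint): travel of the barrel bolt (rod 12 mm in diameter, axis 108 mm above the table, in the drum's plane x = 0) towards the drum's axis, along the drum's -y, m; 0 drawn back, 0.05 fully home (stop). Slides with about 2 N; it goes through the staple only with the cap parked within about 4 degrees.
- bolt_handle (a joint): turn of the bolt's handle about the bolt's axis, rad; 0 straight up, 1.571 (stop) level, pointing along the drum's -x (to the robot), in the notch. About 1 N at the knob; stays where left. A guard plate (front face 24 mm in front of the bolt's axis, top 12 mm above it) lets it down only with the bolt home within 5 mm.
- bolt_knob (a point): centre of the ball knob (18 mm in diameter) on the bolt's handle (rod 10 mm in diameter), 48 mm from the bolt's axis. It stands at drum y = 215 mm with the bolt drawn back, 165 mm with it home. Can be gripped from above by fingers closing along the bolt, led along the bolt and then round the bolt's axis, turning between the pads.
- jar_tall: lidded round steel jar with a black ribbed lid, 42 mm in diameter, 64 mm tall, about 160 g, the tall one, at first standing upright on the table. Weighted base. Origin: centre of its underside; z up along the jar. Grip it across the lid from above, sideways to the drum's radius when it goes into a well. May be absent.
- jar_short_a: lidded round steel jar with a black ribbed lid, 42 mm in diameter, 46 mm tall, about 120 g, a short one, at first standing upright on the table. Weighted base. Origin: centre of its underside; z up along the jar. Grip it across the lid from above, sideways to the drum's radius when it goes into a well. May be absent.
- jar_short_b: lidded round steel jar with a black ribbed lid, 42 mm in diameter, 46 mm tall, about 120 g, a short one, at first standing upright on the table. Weighted base. Origin: centre of its underside; z up along the jar. Grip it across the lid from above, sideways to the drum's radius when it goes into a well. May be absent.
- pad: spiral order pad, 140 x 99 x 14 mm, lying right at the back; bystander. Origin: centre of its underside
- cup: small beige bowl, 93 mm wide, 64 mm tall, left of the drum; bystander. Origin: centre of its underside
- tape: roll of brown tape, 92 mm wide, 48 mm tall, left of the drum; bystander. Origin: centre of its underside

How it is judged:
By the outcome, as a careful person would: the job done as asked, in the order asked, and still so for the second after the job is handed in, with the robot touching nothing.
Of jar_tall, jar_short_a, jar_short_b only 2 to 3 are there at a start; the rules pass over those that are not, and their reading is None.
At some moment in a run one of jar_tall, jar_short_a, jar_short_b may be knocked a few centimetres aside while the robot is not near it.
It also fails if it takes over 210 s, if anything falls off the work surface, if the arm or the gripper's body presses on something with over 40 N, if the wrist force passes 120 N, or if a joint passes its speed limit or range.

ROBOT

A 6-joint arm with a two-finger parallel gripper is mounted at the origin on a cart in front of the work surface, level with it; the furniture and walls round the work are solid. World frame = base frame: x ahead of the robot, y to its left, z up, the work surface at z = 0. Lengths are in m, angles in rad, forces in N, time in s.
With the tool pointing down it reaches from about 0.4 to 0.825 m from the base axis. Payload 7 kg.
Tool frame: the origin (TCP) lies on the mounting face of the last link; the fingertips stand 178 mm ahead of it and the grasp point (between the pads) lies arm.grip_depth ahead of it (arm.grip_depth is the distance from the TCP to the grasp point, in m); z points along the fingers, y is the direction in which the jaws open and shut (so a half turn about z gives the same grasp; the last joint's range is limited). The gripper opens to 88 mm and grips with 3 to 60 N. Pads are 19 mm wide; open, the fingers measure 130 mm over their backs; the gripper's body (78 mm by 193 mm) begins 47 mm behind the grasp point.
Start: joints at [1.491, 0.359, 0.012, 0, -1.224, -0.288], TCP at [0.243, 0.63, 0.405] pointing down, gripper open.
Joint ranges: [-3.07, 3.07], [-1.43, 2.12], [-1.02, 1.25], [-3.03, 1.67], [-3.05, -0], [-3.03, 3.03]. Speed limits (rad/s): [2.39, 2.39, 3.01, 3.14, 3.14, 3.14].

INTERFACE

Orientations are given as [roll, pitch, yaw] about the fixed x, y, z axes, in that order (R = Rz(yaw) Ry(pitch) Rx(roll)).
In Python, from station import arm gives the robot as it stands.
- The arm moves only by the tool carry_out, never from a script. Its argument "targets" is a list that holds one entry, the list of rows, each a list of 7 numbers: the turn, a rotation vector about the tool's x, y, z in units of 8 degrees (1.0 is 8 degrees), then the shift along the tool's x, y, z in units of 2.5 cm (1.0 is 2.5 cm), then the opening, from -1 (shut) to 1 (fully open). A call has 1 to 20 rows; each row shifts and turns the commanded pose from where the row before left it, along the tool's axes as they then stand; what a row does not reach is not made up. A row lasts 1/8 s, in which the tool goes at most 62.5 mm and 10.7 degrees, less where a joint would pass 70% of its speed; a pose out of reach is approached as far as the arm can. A call with a number of a shift or a turn outside -1 to 1 is refused whole. A call with a gripper value outside its range is refused whole. The fingers move at their own pace and stop on an object; "squeeze" is the grip in N (left out, the last holds). Time passes only in rows, so rows that do not move let the fingers close. It gives the time, the measured TCP pose, the force and the opening at its end, in the units of the state.
- arm.get_state(): the state, without advancing time (a new reading comes with each control period).
- arm.grab_frame(name): name is "scene" or "top" or "wrist"; returns (picture, depth): 400x640x3 uint8, red, green, blue; 400x640 float32, m along the optical axis (not along the pixel's ray), 0 where there is no reading.
- arm.camera_model(name): a dict with "camera_matrix" (3x3 intrinsics, pixels), "world_from_camera" (4x4, takes a point from camera to world coordinates). Camera axes: x right, y down, z forward; pixel columns grow to the right and rows downward; lengths in m; the calibration is good to about 2 mm. The wrist camera is an equidistant fisheye: a pixel r from the principal point sees the ray r / f radians off the axis. A picture is of the moment at which its call begins: read the wrist's pose just before it. camera_model takes no time and is no camera call; for the wrist camera it gives the pose at the moment of the call.
- arm.job_done(): hands the job in, once; it reports no verdict.
Trained networks look in the newest picture that a camera, given by its name, has taken for a name from the list of things; names that differ only in an ending like _2 or _b are one class to them, and where a whole thing is asked for, a point or a joint stands for the part that bears it (a point fixed in the world has none). Each returns a list of dicts, best first, with "conf" (0 to 1); they miss things now and then, are a little off and sometimes report something else, mostly with a low value. They report only what shows in the picture. A call takes as long as a camera call.
- arm.spot_in(camera, query): "point" ([row, column] in pixels, amid what is visible of it).
- arm.landmark_of(camera, query): "point" ([row, column] in pixels: a listed point, or the origin of a listed thing).
The state is a dict: "t": time; "q": joint angles; "qd": joint speeds; "joint_efforts": joint torques, N m; "eef_pos": TCP position; "ee_rot": TCP orientation; "force": force on the tool from outside, world axes, zero at the start; "moment": the same for the moment, N m; "width": finger opening in m.
Only numpy, scipy, OpenCV 4.12 (cv2) and the standard library are available. Lean on these libraries where they do the work, as an engineer would, in place of code of your own. Each camera call takes 0.05 s, during which the arm holds its last target.

## Working session

There is one attempt and no reset: what is moved stays moved. The work goes in short steps, Python scripts to look and compute and a tool call to move; the robot and the scene stay as the last step left them, time stands still between calls to the robot, and variables do not carry over. Pictures are saved under pics/ and viewed, and the job is handed in when it is done.

Besides the shell and the picture viewer there is one more tool, called after "Request:" by a JSON object that holds its "fn" and its "kwargs". carry_out: Moves the arm, as the interface text tells. Its arguments: {"type":"object","properties":{"targets":{"type":"array"},"squeeze":{"type":"number"}},"required":["targets"]}

```bash
ls; mkdir -p pics; cat > h.py <<'E'
import numpy as np, cv2
from station import arm
from scipy.spatial.transform import Rotation as R
def save(name,fn):
    im,d=arm.grab_frame(name); cv2.imwrite('pics/'+fn,im[:,:,::-1]); np.save('pics/'+fn[:-4]+'_d.npy',d); return im,d
def cloud(name,d):
    m=arm.camera_model(name);K=np.array(m['camera_matrix']);T=np.array(m['world_from_camera'])
    v,u=np.mgrid[:d.shape[0],:d.shape[1]]
    x=(u-K[0,2])/K[0,0];y=(v-K[1,2])/K[1,1]
    P=np.stack([x*d,y*d,d],-1)
    return P@T[:3,:3].T+T[:3,3]
E
python3 - <<'E'
from h import *
s=arm.get_state();print({k:np.round(v,3) if not isinstance(v,dict) else v for k,v in s.items()}, arm.grip_depth)
for n in ['scene','top','wrist']:
    im,d=save(n,n+'0.png'); m=arm.camera_model(n);print(n,np.round(m['camera_matrix'],1).tolist(),np.round(m['world_from_camera'],3).tolist())
    if n=='wrist':continue
    for q in ['drum','jar_tall','jar_short_a','cap_post','bolt_knob','cup','tape','well_far','well_left']:
        try:r=arm.landmark_of(n,q);print(q,[(np.round(a['point']).tolist(),round(a['conf'],2)) for a in r])
        except Exception as e:print(q,e)
E
```

```text
pics
{'t': np.float64(0.0), 'q': array([ 1.491,  0.359,  0.011, -0.   , -1.224, -0.288]), 'qd': array([ 0.002,  0.002, -0.001,  0.001, -0.001, -0.002]), 'joint_efforts': array([ 0.0000e+00, -5.8271e+01,  2.9305e+01,  6.9970e+00,  7.0000e-03,
       -0.0000e+00]), 'eef_pos': array([0.243, 0.63 , 0.404]), 'ee_rot': array([ 3.14 , -0.   , -0.368]), 'force': array([-0.552,  0.636,  0.242]), 'moment': array([-0.052,  0.027, -0.022]), 'width': np.float64(0.088)} 0.1593
scene [[428.4, 0.0, 318.2], [0.0, 428.4, 200.6], [0.0, 0.0, 1.0]] [[0.715, -0.506, 0.482, -0.104], [-0.699, -0.526, 0.484, -0.552], [0.009, -0.683, -0.73, 1.113], [0.0, 0.0, 0.0, 1.0]]
drum [([235.0, 316.0], 0.59)]
jar_tall [([293.0, 346.0], 0.58)]
jar_short_a [([274.0, 386.0], 0.61), ([317.0, 408.0], 0.58)]
cap_post [([233.0, 303.0], 0.93)]
bolt_knob [([175.0, 266.0], 0.43)]
cup [([172.0, 266.0], 0.45), ([294.0, 348.0], 0.33)]
tape [([158.0, 261.0], 0.66)]
well_far [([221.0, 331.0], 0.98)]
well_left [([218.0, 297.0], 0.79)]
top [[520.2, 0.0, 312.7], [0.0, 520.2, 200.0], [0.0, 0.0, 1.0]] [[-0.013, -0.994, 0.108, 0.35], [-0.999, 0.018, 0.041, 0.026], [-0.043, -0.108, -0.993, 1.848], [0.0, 0.0, 0.0, 1.0]]
drum [([213.0, 324.0], 0.6)]
jar_tall [([233.0, 382.0], 0.51)]
jar_short_a [([216.0, 433.0], 0.63), ([195.0, 394.0], 0.43)]
cap_post [([232.0, 332.0], 0.67)]
bolt_knob [([212.0, 259.0], 0.57)]
cup [([234.0, 206.0], 0.92)]
tape [([179.0, 199.0], 0.75)]
well_far [([190.0, 318.0], 0.75)]
well_left [([231.0, 202.0], 0.66), ([214.0, 300.0], 0.64), ([190.0, 318.0], 0.19)]
wrist [[309.7, 0.0, 318.5], [0.0, 309.7, 199.3], [0.0, 0.0, 1.0]] [[-0.359, -0.895, -0.264, 0.314], [-0.933, 0.344, 0.102, 0.601], [-0.0, 0.283, -0.959, 0.385], [0.0, 0.0, 0.0, 1.0]]
```

View pics/scene0.png

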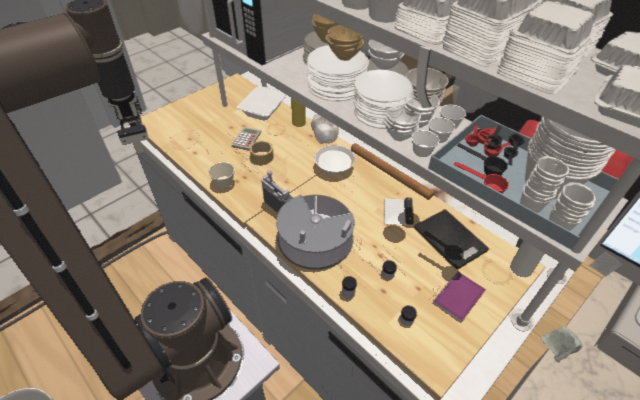

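View pics/top0.png

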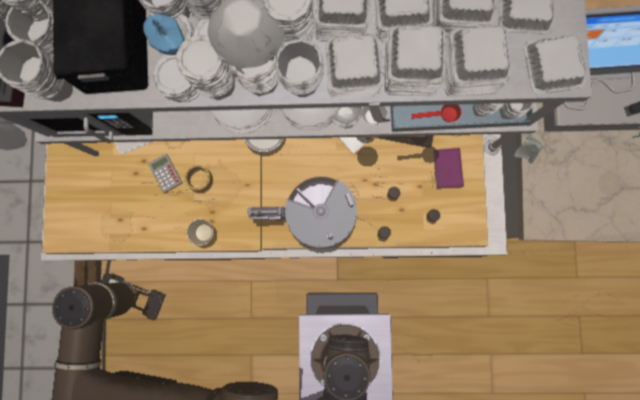

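```bash
python3 - <<'E'
from h import *
im=cv2.imread('pics/top0.png');cv2.imwrite('pics/t0c.png',cv2.resize(im[160:260,230:460],None,fx=3.4,fy=3.4,interpolation=cv2.INTER_CUBIC))
im=cv2.imread('pics/scene0.png');cv2.imwrite('pics/s0c.png',cv2.resize(im[160:340,240:440],None,fx=3.3,fy=3.3,interpolation=cv2.INTER_CUBIC))
d=np.load('pics/top0_d.npy');P=cloud('top',d)
np.save('pics/P.npy',P)
for (r,c) in [(213,321),(230,332),(194,394),(216,433),(233,384),(240,300)]: print(r,c,np.round(P[r,c],3))
z=P[...,2];m=(z>0.085)&(z<0.1)&(P[...,0]>0.3)&(P[...,0]<0.85)&(abs(P[...,1])<.3)
print(m.sum());Q=P[m];print(Q.min(0),Q.max(0))
c,r=cv2.minEnclosingCircle(Q[np.abs(Q[:,1])<.15][:,:2].astype(np.float32));print(c,r)
# shelf clearance
for x in np.arange(.3,1.1,.05):
    k=(abs(P[...,0]-x)<.02)&(abs(P[...,1])<.4);print(round(x,2),np.round(np.percentile(z[k],[5,50,95,100]),2)) if k.any() else None
d=np.load('pics/scene0_d.npy');S=cloud('scene',d)
k=(S[...,2]>.15)&(abs(S[...,1])<.4)&(S[...,0]>.3)&(S[...,0]<1.2)
for zz in np.arange(.15,1.2,.05):
  kk=k&(abs(S[...,2]-zz)<.025); print(round(zz,2),kk.sum(),np.round(S[kk][:,0].min(),2) if kk.any() else '')
E
```

```text
213 321 [0.497 0.072 0.095]
230 332 [0.438 0.035 0.095]
194 394 [ 0.562 -0.181  0.048]
216 433 [ 0.484 -0.313  0.043]
233 384 [ 0.427 -0.141  0.063]
240 300 [0.407 0.144 0.094]
2930
[ 0.38519341 -0.04703028  0.0850045 ] [0.62434407 0.29993213 0.09998932]
(0.5043414235115051, 0.07141537219285965) 0.12218208611011505
0.3 [-0.9  -0.89 -0.87 -0.85]
0.35 [-0.89 -0.03  1.85  1.85]
0.4 [-0.02  0.    0.1   0.14]
0.45 [-0.01  0.    0.1   0.11]
0.5 [-0.    0.04  0.12  0.17]
0.55 [-0.01  0.    0.1   0.14]
0.6 [-0.01  0.    0.09  0.1 ]
0.65 [-0.01  0.    0.01  0.02]
0.7 [-0.    0.33  0.76  0.82]
0.75 [-0.    0.67  0.83  0.87]
0.8 [0.33 0.77 0.88 0.89]
0.85 [0.65 0.74 0.88 0.89]
0.9 [0.65 0.75 0.78 0.81]
0.95 [0.64 0.65 0.69 0.74]
0.15 25 0.49
0.2 0 
0.25 0 
0.3 4683 0.71
0.35 8953 0.71
0.4 4598 0.71
0.45 3971 0.71
0.5 1689 0.7
0.55 328 0.69
0.6 2082 0.7
0.65 8033 0.7
0.7 5810 0.72
0.75 6053 0.72
0.8 31 0.74
0.85 0 
0.9 0 
0.95 0 
1.0 0 
1.05 0 
1.1 0 
1.15 0
```

```bash
echo
```

```text
(no output)
```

View pics/t0c.png

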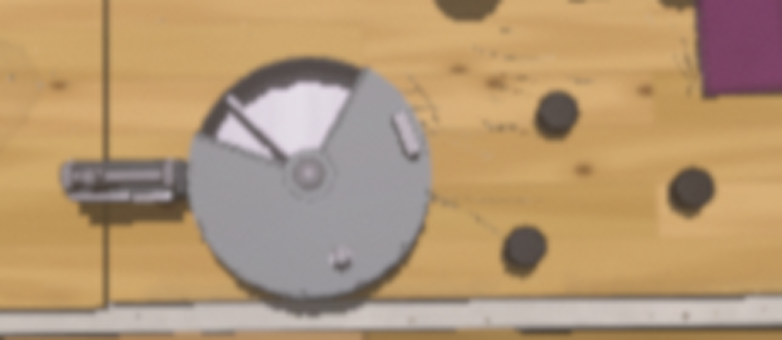

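View pics/s0c.png

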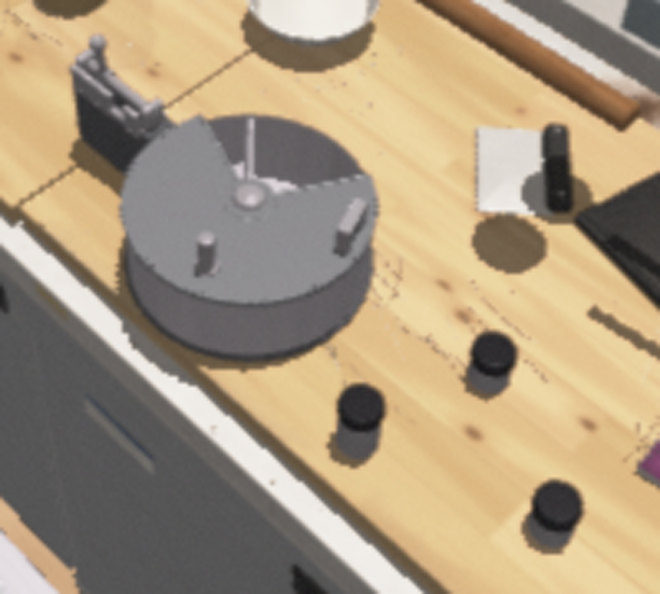

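```bash
python3 - <<'E'
from h import *
from scipy.optimize import least_squares
for cam in ['top','scene']:
    P=cloud(cam,np.load(f'pics/{cam}0_d.npy'));im=cv2.imread(f'pics/{cam}0.png').astype(int)
    z=P[...,2]
    # cap plane
    ring=(z>.085)&(z<.099)&(np.hypot(P[...,0]-.502,P[...,1]-.07)<.125)&(P[...,0]<.70)
    Q=P[ring];r=np.hypot(Q[:,0]-.502,Q[:,1]-.07);Q=Q[r>.03]
    # rim points: per-angle max
    a=np.arctan2(Q[:,1]-.07,Q[:,0]-.502);r=np.hypot(Q[:,0]-.502,Q[:,1]-.07)
    E=np.array([Q[np.argmax(np.where((a>t)&(a<t+.1),r,0))] for t in np.arange(-3.1,3.1,.1) if ((a>t)&(a<t+.1)&(r>.11)).any()])
    s=least_squares(lambda p:np.hypot(E[:,0]-p[0],E[:,1]-p[1])-p[2],[.5,.07,.12],loss='soft_l1',f_scale=.002).x;print(cam,'rim',s,np.median(Q[:,2]))
    # cutout angles at r ~ .06-.11
    b=(r>.06)&(r<.11);h,e=np.histogram(a[b],bins=np.arange(-np.pi,np.pi+.05,.05));print('empty', np.round(e[:-1][h==0],2))
    # post
    k=(z>.115)&(z<.145)&(np.hypot(P[...,0]-.41,P[...,1]-.04)<.05);Q=P[k];print('post',len(Q),Q.mean(0),Q.max(0) if len(Q) else'')
    k=(z>.075)&(z<.13)&(P[...,1]>.2)&(P[...,1]<.33)&(abs(P[...,0]-.5)<.06);Q=P[k];print('ped',len(Q),Q.min(0),Q.max(0))
    w=Q[:,:2]-Q[:,:2].mean(0);u,sv,vt=np.linalg.svd(w,full_matrices=False);print(vt[0],Q.mean(0))
    k=(z>.13)&(P[...,1]>.2)&(P[...,1]<.33)&(abs(P[...,0]-.5)<.06);Q=P[k];print('knob',len(Q),Q.mean(0),Q.max(0)) if len(Q) else 0
    m=((z>.03)&(z<.075)&(P[...,1]<-.07)&(P[...,0]>.38)&(P[...,0]<.65)).astype(np.uint8)
    n,l,st,ce=cv2.connectedComponentsWithStats(m)
    for i in range(1,n):
        if st[i,4]>15:
            Q=P[l==i];T=Q[Q[:,2]>np.percentile(Q[:,2],80)-.006];print('jar',len(Q),(T.min(0)+T.max(0))/2,np.ptp(T,axis=0),T[:,2].max(), ce[i])
E
```

```text
top rim [0.5042333  0.07315952 0.12058153] 0.09249893748393012
empty [-0.39 -0.34 -0.29 -0.24 -0.19 -0.14 -0.09 -0.04  0.01  0.06  0.11  0.16
  0.21  0.26  0.31  0.36  0.41  0.46  0.51  0.56  0.61  0.66  0.71  0.81
  0.86  0.91  0.96  1.01  1.06]
post 19 [0.42140551 0.04272512 0.13367353] [0.42714464 0.04868736 0.14068548]
ped 411 [0.48139341 0.20034218 0.08211225] [0.52410337 0.32111857 0.12980111]
[-0.01845948  0.99982961] [0.50163897 0.25558245 0.10414239]
knob 26 [0.5003203  0.28105165 0.15932809] [0.50864658 0.29284066 0.16989284]
jar 120 [ 0.57073427 -0.17924818  0.05194697] [0.03853695 0.03829758 0.01515097] 0.05952245527153566 [393.475 191.85 ]
jar 124 [ 0.48880521 -0.31429788  0.05055242] [0.03811555 0.03806054 0.01396306] 0.05753394681343549 [433.25806452 214.41935484]
jar 121 [ 0.4321529  -0.14153071  0.06817999] [0.03753723 0.04058243 0.01259301] 0.07447649263208955 [383.82644628 231.55371901]
scene rim [0.50404129 0.07120405 0.12074746] 0.0913315998724804
empty [-0.39 -0.34 -0.29 -0.24 -0.19 -0.14 -0.09 -0.04  0.01  0.06  0.11  0.16
  0.21  0.26  0.31  0.36  0.41  0.46  0.51  0.56  0.61  0.66  0.81  0.86
  0.91  0.96  1.01  1.06]
post 36 [0.41980949 0.03944563 0.12741948] [0.42964122 0.0467633  0.13499076]
ped 385 [0.48073133 0.20001251 0.07525486] [0.52431815 0.31692309 0.12809084]
[ 0.04654207 -0.99891633] [0.49564455 0.2519383  0.10513733]
knob 36 [0.49995746 0.28063794 0.15298616] [0.5070147  0.28930885 0.16553   ]
jar 161 [ 0.56958146 -0.18295552  0.04551191] [0.03913263 0.04060011 0.00919459] 0.05010920222468829 [389.36645963 266.53416149]
jar 222 [ 0.43101473 -0.14433633  0.06431458] [0.03914382 0.03995264 0.0110065 ] 0.06981782525387259 [348.92792793 284.43243243]
jar 205 [ 0.48909996 -0.31597528  0.0458003 ] [0.03951102 0.04203246 0.00993641] 0.05076850584779802 [408.63414634 312.81463415]
```

Request:
{"fn": "carry_out", "kwargs": {"targets": [[[0,0,0,0.78,0.98,0,1],[0,0,0,0.78,0.98,0,1],[0,0,0,0.78,0.98,0,1],[0,0,0,0.78,0.98,0,1],[0,0,0,0.78,0.98,0,1],[0,0,0,0.78,0.98,0,1],[0,0,0,0.78,0.98,0,1],[0,0,0,0.78,0.98,0,1],[0,0,0,0.78,0.98,0,1],[0,0,0,0.78,0.98,0,1],[0,0,0,0.78,0.98,0,1],[0,0,0,0.78,0.98,0,1],[0,0,0,0.78,0.98,0,1],[0,0,0,0.78,0.98,0,1],[0,0,0,0.78,0.98,0,1],[0,0,0,0.78,0.98,0,1],[0,0,0,0.78,0.98,0,1],[0,0,0,0.78,0.98,0,1],[0,0,0,0.78,0.98,0,1]]]}}

```text
t: 3.42
eef_pos: [0.421, 0.0608, 0.4049]
ee_rot: [-3.141, -0.0, -0.368]
force: [1.0, 0.5, 0.1]
width: 0.0877
```

```bash
python3 - <<'E'
from h import *
s=arm.get_state();print(s['t'],s['eef_pos'],s['ee_rot'],s['q'])
m=arm.camera_model('wrist');np.save('pics/wT.npy',m['world_from_camera'])
save('wrist','w1.png')
for q in ['drum','cap_post','bolt_knob','jar_tall','jar_short_a']:
  print(q,[(np.round(a['point']).tolist(),round(a['conf'],2)) for a in arm.landmark_of('wrist',q)])
E
```

```text
3.425 [0.42103761 0.0607647  0.40487949] [-3.14108291e+00 -3.80832906e-04 -3.67695374e-01] [ 6.11087995e-01 -6.88864560e-02 -5.01017251e-01  3.47742814e-05
 -1.13803002e+00  5.91998481e-01]
drum [([111.0, 283.0], 0.7)]
cap_post [([191.0, 335.0], 0.78)]
bolt_knob [([213.0, 78.0], 0.77)]
jar_tall [([113.0, 458.0], 0.95)]
jar_short_a [([47.0, 540.0], 0.94), ([8.0, 447.0], 0.76)]
```

View pics/w1.png

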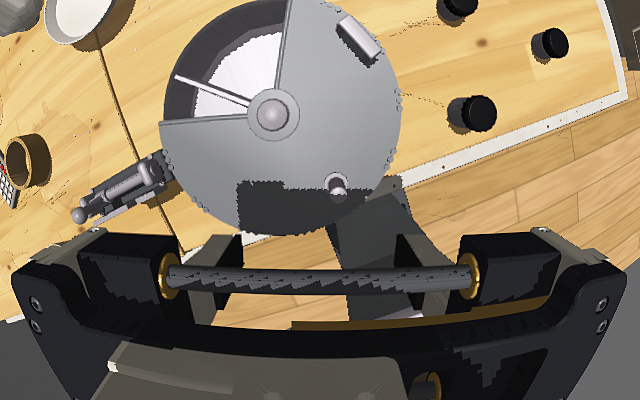

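```bash
cat >> h.py <<'E'
def wray(pts_rc,T,K=None):
    K=np.array(arm.camera_model('wrist')['camera_matrix']) if K is None else K
    p=np.atleast_2d(np.array(pts_rc,float));x=(p[:,1]-K[0,2])/K[0,0];y=(p[:,0]-K[1,2])/K[1,1]
    th=np.hypot(x,y);s=np.where(th>1e-9,np.sin(th)/np.maximum(th,1e-9),1)
    d=np.stack([x*s,y*s,np.cos(th)],-1);return d@T[:3,:3].T
def wplane(pts_rc,z,T):
    d=wray(pts_rc,T);return T[:3,3]+d*((z-T[2,3])/d[:,2])[:,None]
E
python3 - <<'E'
from h import *
T=np.load('pics/wT.npy')
im=cv2.imread('pics/w1.png')
cv2.imwrite('pics/w1c.png',cv2.resize(im[0:240,60:410],None,fx=2.25,fy=2.25,interpolation=cv2.INTER_CUBIC))
d=np.load('pics/w1_d.npy');print(d[114,273],d[150,300],d[181,335])
v,u=np.mgrid[:400,:640];r=wray(np.stack([v.ravel(),u.ravel()],-1),T)
K=T
f=(r@T[:3,2]);P=(T[:3,3]+r*(d.ravel()/f)[:,None]).reshape(400,640,3)
np.save('pics/w1P.npy',P)
for a in [(114,273),(150,300),(181,335),(214,78),(50,220)]:print(a,np.round(P[a],4))
print('post',wplane([[181,335]],.134,T));print('knob',wplane([[214,78]],.156,T))
print('wall',wplane([[77,176],[103,250]],.084,T)); 
w=wplane([[77,176],[103,250]],.084,T);e=w[0]-w[1];print(np.degrees(np.arctan2(e[1],e[0])))
# rim fit
m=(abs(P[...,2]-.092)<.006)&(np.hypot(P[...,0]-.504,P[...,1]-.072)<.13)
Q=P[m];a=np.arctan2(Q[:,1]-.072,Q[:,0]-.504);rr=np.hypot(Q[:,0]-.504,Q[:,1]-.072)
E=[]
for t in np.arange(-3.1,3.1,.05):
    k=(a>t)&(a<t+.05)&(rr>.112)
    if k.sum()>2:E.append(Q[k][np.argmax(rr[k])])
E=np.array(E)
from scipy.optimize import least_squares
print(len(E),least_squares(lambda p:np.hypot(E[:,0]-p[0],E[:,1]-p[1])-p[2],[.5,.07,.12],loss='soft_l1',f_scale=.002).x)
E
```

```text
0.27500948 0.29209346 0.27992433
(114, 273) [0.505  0.0724 0.099 ]
(150, 300) [0.4638 0.0623 0.0915]
(181, 335) [0.4281 0.0412 0.1117]
(214, 78) [0.5008 0.2794 0.1613]
(50, 220) [0.6111 0.1164 0.0101]
post [[0.43330322 0.04043833 0.134     ]]
knob [[0.50098817 0.28522974 0.156     ]]
wall [[0.583707   0.1535191  0.084     ]
 [0.52462753 0.09138141 0.084     ]]
46.44522427824382
92 [0.50468209 0.07426333 0.12238948]
```

View pics/w1c.png

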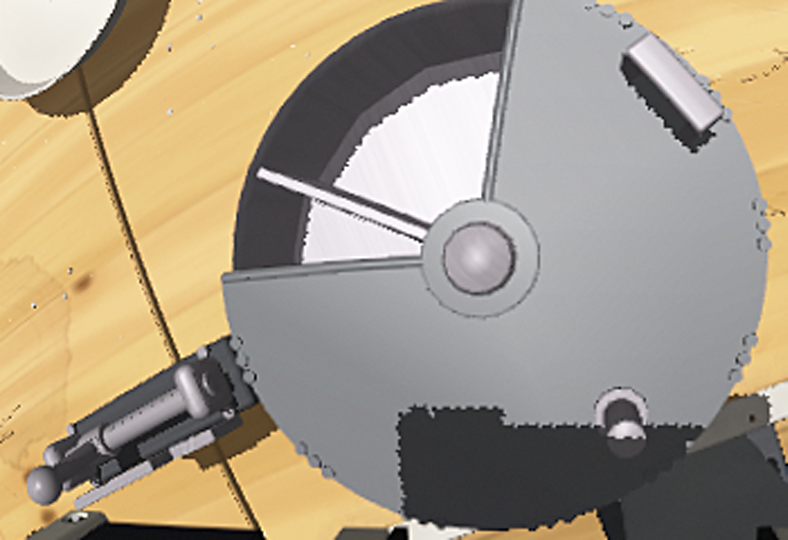

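```bash
python3 - <<'E'
from h import *
T=np.load('pics/wT.npy')
p=np.vstack([wplane([[195.6,338.7]],.134,T),wplane([[181.3,335.6]],.092,T),wplane([[114.5,273]],.1,T)]);print(p)
c=np.array([.5045,.073])
for q in p[:2]: e=q[:2]-c;print(np.hypot(*e),np.degrees(np.arctan2(e[1],e[0]))%360)
# cut edges
for a,b in [((3,521),(190,490)),((278,228),(262,420))]:
    g=lambda q:[q[0]/2.25,60+q[1]/2.25]
    w=wplane([g(a),g(b)],.09,T);e=w[0]-w[1];print(np.degrees(np.arctan2(e[1],e[0])))
E
```

```text
[[0.4203449  0.04188621 0.134     ]
 [0.42295633 0.04135803 0.092     ]
 [0.5045195  0.07239067 0.1       ]]
0.08972262366524279 200.29034295135529
0.08746761650488429 201.20810269077333
-29.64821986796163
69.82661843180514
```

Request:
{"fn": "carry_out", "kwargs": {"targets": [[[0,0,0,0.25,0.73,0,0.2],[0,0,1,0,0,0,0.2],[0,0,1,0,0,0,0.2],[0,0,1,0,0,0,0.2],[0,0,1,0,0,0,0.2],[0,0,1,0,0,0,0.2],[0,0,1,0,0,0,0.2],[0,0,1,0,0,0,0.2],[0,0,1,0,0,0,0.2],[0,0,1,0,0,0,0.2],[0,0,1,0,0,0,0.2],[0,0,1,0,0,0,0.2],[0,0,1,0,0,0,0.2],[0,0,1,0,0,0,0.2],[0,0,1,0,0,0,0.2],[0,0,1,0,0,0,0.2],[0,0,1,0,0,0,0.2],[0,0,1,0,0,0,0.2],[0,0,0.33,0,0,0,0.2],[0,0,0,0,0,0,0.2]]]}}

```text
t: 6.22
eef_pos: [0.4202, 0.0436, 0.4047]
ee_rot: [3.142, 0.0, -2.786]
force: [-0.1, -0.1, -0.2]
width: 0.0525
```

Request:
{"fn": "carry_out", "kwargs": {"targets": [[[0,0,0,0,-0.07,1,0.2],[0,0,0,0,0,1,0.2],[0,0,0,0,0,1,0.2],[0,0,0,0,0,1,0.2],[0,0,0,0,0,1,0.2],[0,0,0,0,0,0,-1],[0,0,0,0,0,0,-1],[0,0,0,0,0,0,-1],[0,0,0,0,0,0,-1],[0,0,0,0,0,0,-1]]], "squeeze": 15}}

```text
t: 7.48
eef_pos: [0.4211, 0.0415, 0.2803]
ee_rot: [3.141, 0.001, -2.787]
force: [-1.4, 0.4, 4.9]
width: 0.0156
```

Request:
{"fn": "carry_out", "kwargs": {"targets": [[[0,0,-1,-0.035,-0.5,0,-1],[0,0,-1,-0.035,-0.5,0,-1],[0,0,-1,-0.035,-0.5,0,-1],[0,0,-1,-0.035,-0.5,0,-1],[0,0,0,0,0,0,-1]]]}}

```text
t: 8.1
eef_pos: [0.4515, 0.0016, 0.2803]
ee_rot: [-3.14, 0.002, -2.23]
force: [3.0, 2.6, 3.3]
width: 0.0157
```

```bash
cat > st.py <<'E'
from h import *
s=arm.get_state();p=s['eef_pos'];e=p[:2]-np.array([.5045,.073])
print('t',round(s['t'],2),'pos',np.round(p,4),'yaw',np.round(np.degrees(s['ee_rot']),2),'r',round(np.hypot(*e),4),'ang',round(np.degrees(np.arctan2(e[1],e[0]))%360,2),'F',np.round(s['force'],1),'w',round(s['width'],4),'q6',round(s['q'][5],2))
E
python3 st.py
```

```text
t 8.1 pos [0.4515 0.0016 0.2803] yaw [-1.7990e+02  1.4000e-01 -1.2777e+02] r 0.0889 ang 233.43 F [3.  2.6 3.3] w 0.0157 q6 -1.1
```

Request:
{"fn": "carry_out", "kwargs": {"targets": [[[0,0,-1,-0.035,-0.5,0,-1],[0,0,-1,-0.035,-0.5,0,-1],[0,0,-1,-0.035,-0.5,0,-1],[0,0,-1,-0.035,-0.5,0,-1],[0,0,-0.75,-0.02,-0.37,0,-1],[0,0,0,0,0,0,-1],[0,0,0,0,0,0,-1]]]}}

```text
t: 8.98
eef_pos: [0.5062, -0.016, 0.2803]
ee_rot: [-3.139, 0.002, -1.569]
force: [2.0, 7.1, 2.8]
width: 0.0155
```

```bash
python3 st.py
```

```text
t 8.97 pos [ 0.5062 -0.016   0.2803] yaw [-1.7984e+02  1.1000e-01 -8.9890e+01] r 0.089 ang 271.06 F [2.  7.1 2.8] w 0.0155 q6 -0.35
```

Request:
{"fn": "carry_out", "kwargs": {"targets": [[[0,0,0,0,0,0,0],[0,0,0,0,0,0,0],[0,0,0,0,0,-0.8,0.4],[0,0,0,0,0,-1,0.4],[0,0,0,0,0,-1,0.4],[0,0,0,0,0,-0.4,0.4]]]}}

```text
t: 9.72
eef_pos: [0.5054, -0.0174, 0.3607]
ee_rot: [-3.14, 0.0, -1.567]
force: [0.1, -0.2, -1.0]
width: 0.061
```

```bash
cat > look.py <<'E'
from h import *
import sys
s=arm.get_state();T=np.array(arm.camera_model('wrist')['world_from_camera']);n=sys.argv[1]
im,d=save('wrist',n+'.png');np.save(f'pics/{n}_T.npy',T)
v,u=np.mgrid[:400,:640];r=wray(np.stack([v.ravel(),u.ravel()],-1),T)
P=(T[:3,3]+r*(d.ravel()/(r@T[:3,2]))[:,None]).reshape(400,640,3);np.save(f'pics/{n}_P.npy',P)
print(s['t'],s['eef_pos'],s['ee_rot'],s['width'])
for q in ['jar_tall','jar_short_a']:
    for a in arm.landmark_of('wrist',q):
        print(q,np.round(a['point']),round(a['conf'],2),np.round(wplane([a['point']],0,T),3))
# jars
z=P[...,2];dark=im.max(-1)<60
m=((z>.03)&(z<.08)&(P[...,1]<-.07)&(P[...,0]>.35)&(P[...,0]<.66)).astype(np.uint8)
N,l,st,ce=cv2.connectedComponentsWithStats(m)
for i in range(1,N):
    if st[i,4]>100:
        Q=P[l==i];zt=np.percentile(Q[:,2],90);Q=Q[Q[:,2]>zt-.004];print('jar',st[i,4],'c',np.round((np.percentile(Q,1,0)+np.percentile(Q,99,0))/2,4),'size',np.round(np.ptp(Q,axis=0),3),'px',ce[i].round())
E
python3 look.py w2
```

```text
9.725 [ 0.50540308 -0.01743659  0.36071646] [-3.14040252e+00  2.28447695e-04 -1.56678509e+00] 0.061019657627511846
jar_tall [ 69. 386.] 0.9 [[ 0.432 -0.143  0.   ]]
jar_short_a [ 35. 261.] 0.65 [[ 0.569 -0.182  0.   ]]
jar 1461 c [ 0.5696 -0.1804  0.0455] size [0.043 0.042 0.006] px [254.  27.]
jar 1744 c [ 0.4323 -0.1422  0.0634] size [0.043 0.042 0.006] px [398.  63.]
```

View pics/w2.png

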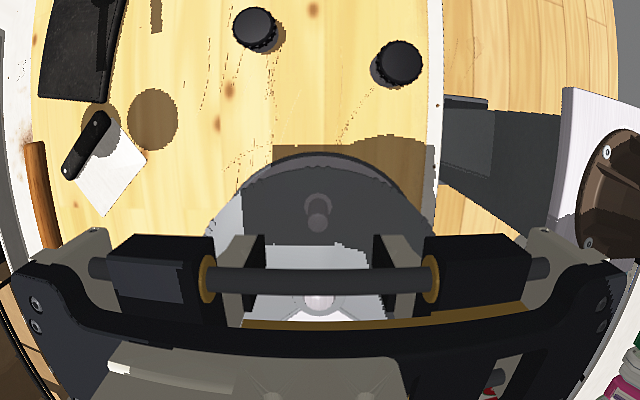

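Request:
{"fn": "carry_out", "kwargs": {"targets": [[[0,0,0,0.934,-0.369,0,0.4],[0,0,0,0.934,-0.369,0,0.4],[0,0,0,0.934,-0.369,0,0.4],[0,0,0,0.934,-0.369,0,0.4],[0,0,0,0.934,-0.369,0,0.4],[0,0,0,0.934,-0.369,0,0.4],[0,0,0,0.934,-0.369,0,0.4],[0,0,0,0,0,1,0.4],[0,0,0,0,0,1,0.4],[0,0,0,0,0,1,0.4],[0,0,0,0,0,0,0.4]]]}}

```text
t: 11.25
eef_pos: [0.5697, -0.1804, 0.2814]
ee_rot: [3.135, 0.0, -1.567]
force: [0.2, -0.0, 0.1]
width: 0.0611
```

```bash
python3 look.py w3
```

```text
11.25 [ 0.5696823  -0.18040566  0.28140414] [ 3.13529538e+00  4.96715077e-04 -1.56660034e+00] 0.061124333661700316
jar_tall [236. 459.] 0.9 [[ 0.428 -0.143  0.   ]]
jar_short_a [ 45. 411.] 0.64 [[ 0.489 -0.318  0.   ]]
jar_short_a [197. 315.] 0.63 [[ 0.571 -0.183  0.   ]]
jar 2548 c [ 0.4898 -0.3149  0.0453] size [0.042 0.041 0.005] px [425.  40.]
jar 2549 c [ 0.5696 -0.1815  0.0452] size [0.041 0.042 0.006] px [316. 213.]
```

Request:
{"fn": "carry_out", "kwargs": {"targets": [[[0,0,0,0,0,1,0.4],[0,0,0,0,0,1,0.4],[0,0,0,0,0,1,0.4],[0,0,0,0,0,0.42,0.4],[0,0,0,0,0,0,-1],[0,0,0,0,0,0,-1],[0,0,0,0,0,0,-1],[0,0,0,0,0,0,-1]]], "squeeze": 20}}

```text
t: 12.4
eef_pos: [0.5713, -0.1805, 0.2003]
ee_rot: [-3.14, -0.0, -1.565]
force: [-1.2, 0.8, 6.3]
width: 0.0417
```

```bash
python3 st.py
```

```text
t 12.4 pos [ 0.5713 -0.1805  0.2003] yaw [-1.799e+02 -1.000e-02 -8.969e+01] r 0.2621 ang 284.76 F [-1.2  0.8  6.3] w 0.0417 q6 -0.01
```

Request:
{"fn": "carry_out", "kwargs": {"targets": [[[0,0,0,0,0,-1,-1],[0,0,0,0,0,-1,-1],[0,0,0,0,0,-1,-1],[0,0,0,0,0,-1,-1],[0,0,0,0,0,-1,-1],[0,0,0,-0.8,0.2,-1,-1],[0,0,0,-0.95,0.19,-0.8,-1],[0,0,0,-0.95,0.19,0,-1],[0,0,0,-0.95,0.19,0,-1],[0,0,0,-0.95,0.19,0,-1],[0,0,0,-0.95,0.19,0,-1],[0,0,0,-0.95,0.19,0,-1],[0,0,0,-0.95,0.19,0,-1],[0,0,0,-0.95,0.19,0,-1],[0,0,0,-0.95,0.19,0,-1],[0,0,0,-0.95,0.19,0,-1],[0,0,0,-0.95,0.19,0,-1],[0,0,0,-0.95,0.19,0,-1],[0,0,0,-0.95,0.19,0,-1],[0,0,0,0,0,0,-1]]]}}

```text
t: 14.9
eef_pos: [0.5021, 0.149, 0.3692]
ee_rot: [-3.142, 0.0, -1.564]
force: [0.6, 0.2, -0.6]
width: 0.0416
```

```bash
python3 st.py; python3 look.py w4
```

```text
t 14.9 pos [0.5021 0.149  0.3692] yaw [-1.800e+02  2.000e-02 -8.961e+01] r 0.0761 ang 91.78 F [ 0.6  0.2 -0.6] w 0.0416 q6 -0.66
14.9 [0.50214066 0.14901646 0.36918785] [-3.14156904e+00  3.30669584e-04 -1.56405613e+00] 0.04158377360846711
jar_short_a [235. 318.] 0.7 [[0.502 0.22  0.   ]]
```

View pics/w4.png

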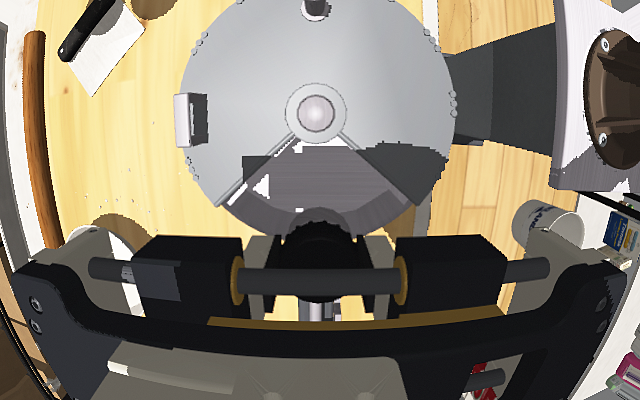

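Request:
{"fn": "carry_out", "kwargs": {"targets": [[[0,0,0,0,0,1,-1],[0,0,0,0,0,1,-1],[0,0,0,0,0,1,-1],[0,0,0,0,0,1,-1],[0,0,0,0,0,0.8,-1],[0,0,0,0,0,0.5,-1],[0,0,0,0,0,0.35,-1],[0,0,0,0,0,0,-1]]]}}

```text
t: 16.05
eef_pos: [0.5025, 0.1477, 0.2277]
ee_rot: [3.141, -0.0, -1.566]
force: [-0.0, 0.0, -0.6]
width: 0.0418
```

```bash
python3 st.py
```

```text
t 16.05 pos [0.5025 0.1477 0.2277] yaw [ 1.7997e+02 -3.0000e-02 -8.9730e+01] r 0.0748 ang 91.53 F [-0.   0.  -0.6] w 0.0418 q6 -0.66
```

Request:
{"fn": "carry_out", "kwargs": {"targets": [[[0,0,0,0,0,0.18,-1],[0,0,0,0,0,0,-1],[0,0,0,0,0,0,0.2],[0,0,0,0,0,0,0.2],[0,0,0,0,0,0,0.2]]]}}

```text
t: 16.68
eef_pos: [0.5026, 0.148, 0.2236]
ee_rot: [-3.141, 0.0, -1.566]
force: [-0.9, 0.0, 0.7]
width: 0.0522
```

```bash
python3 st.py
```

```text
t 16.68 pos [0.5026 0.148  0.2236] yaw [-1.7998e+02  1.0000e-02 -8.9710e+01] r 0.0751 ang 91.47 F [-0.9  0.   0.7] w 0.0522 q6 -0.66
```

Request:
{"fn": "carry_out", "kwargs": {"targets": [[[0,0,0,0,0,-0.6,0.2],[0,0,0,0,0,-1,0.2],[0,0,0,0,0,-1,0.2],[0,0,0,0,0,-1,0.2],[0,0,0,0,0,-1,0.2],[0,0,0,0,0,-0.86,0],[0,0,0,0.94,-0.02,0,0],[0,0,0,0.94,-0.02,0,0],[0,0,0,0.94,-0.02,0,0],[0,0,0,0.94,-0.02,0,0],[0,0,0,0.94,-0.02,0,0],[0,0,0,0.94,-0.02,0,0],[0,0,0,0.94,-0.02,0,0],[0,0,0,0,0,0,0]]]}}

```text
t: 18.42
eef_pos: [0.5066, -0.0177, 0.3609]
ee_rot: [-3.141, 0.0, -1.568]
force: [-0.0, 0.5, 0.0]
width: 0.0439
```

```bash
python3 st.py; python3 - <<'E'
from h import *
im,_=save('scene','s2.png');cv2.imwrite('pics/s2c.png',cv2.resize(im[140:340,240:440,::-1],None,fx=3,fy=3,interpolation=cv2.INTER_CUBIC))
E
```

```text
t 18.43 pos [ 0.5066 -0.0177  0.3609] yaw [-1.7995e+02  1.0000e-02 -8.9820e+01] r 0.0907 ang 271.33 F [-0.   0.5  0. ] w 0.0439 q6 -0.35
```

View pics/s2c.png

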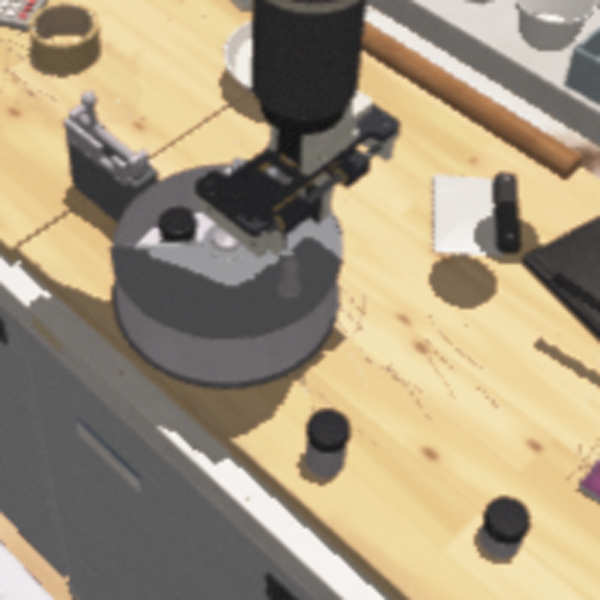

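Request:
{"fn": "carry_out", "kwargs": {"targets": [[[0,0,0,0,0,1,0],[0,0,0,0,0,1,0],[0,0,0,-0.05,0,1,0],[0,0,0,0,0,0.22,0],[0,0,0,0,0,0,-1],[0,0,0,0,0,0,-1],[0,0,0,0,0,0,-1],[0,0,0,0,0,0,-1],[0,0,1,-0.035,0.5,0,-1],[0,0,1,-0.035,0.5,0,-1],[0,0,1,-0.035,0.5,0,-1],[0,0,1,-0.035,0.5,0,-1],[0,0,1,-0.035,0.5,0,-1],[0,0,1,-0.035,0.5,0,-1],[0,0,0,0,0,0,-1]]], "squeeze": 15}}

```text
t: 20.35
eef_pos: [0.4392, 0.014, 0.28]
ee_rot: [-3.141, -0.0, -2.405]
force: [-2.6, -1.5, 5.7]
width: 0.016
```

```bash
python3 st.py
```

```text
t 20.35 pos [0.4392 0.014  0.28  ] yaw [-1.7999e+02 -3.0000e-02 -1.3780e+02] r 0.088 ang 222.08 F [-2.6 -1.5  5.7] w 0.016 q6 -1.32
```

Request:
{"fn": "carry_out", "kwargs": {"targets": [[[0,0,1,-0.02,0.5,0,-1],[0,0,1,-0.02,0.5,0,-1],[0,0,1,-0.02,0.5,0,-1],[0,0,1,-0.02,0.5,0,-1],[0,0,1,-0.02,0.5,0,-1],[0,0,0.1,0,0.06,0,-1],[0,0,0,0,0,0,-1],[0,0,0,0,0,0,-1]]]}}

```text
t: 21.35
eef_pos: [0.4152, 0.0716, 0.28]
ee_rot: [3.141, 0.001, -3.112]
force: [-1.2, 1.2, 8.2]
width: 0.0153
```

```bash
python3 st.py
```

```text
t 21.35 pos [0.4152 0.0716 0.28  ] yaw [ 1.7997e+02  6.0000e-02 -1.7832e+02] r 0.0893 ang 180.88 F [-1.2  1.2  8.2] w 0.0153 q6 -2.19
```

Request:
{"fn": "carry_out", "kwargs": {"targets": [[[0,0,0,0,0,0,0],[0,0,0,0,0,0,0.4],[0,0,0,0,0,-0.8,0.4],[0,0,0,0,0,-1,0.4],[0,0,0,0,0,-1,0.4],[0,0,0,0,0,-0.8,0.4],[0,0,0,-0.046,-0.953,0,0.4],[0,0,0,-0.046,-0.953,0,0.4],[0,0,0,-0.046,-0.953,0,0.4],[0,0,0,-0.046,-0.953,0,0.4],[0,0,0,-0.046,-0.953,0,0.4],[0,0,0,-0.046,-0.953,0,0.4],[0,0,0,-0.046,-0.953,0,0.4],[0,0,0,-0.046,-0.953,0,0.4],[0,0,0,-0.046,-0.953,0,0.4],[0,0,0,0,0,0,0.4]]]}}

```text
t: 23.35
eef_pos: [0.4307, -0.1435, 0.3689]
ee_rot: [3.142, -0.001, -3.117]
force: [0.3, 1.2, -0.2]
width: 0.0615
```

```bash
python3 look.py w5
```

```text
23.35 [ 0.43066424 -0.14353192  0.36894529] [ 3.14158092e+00 -1.04920754e-03 -3.11691985e+00] 0.06148332432376608
jar_tall [178. 323.] 0.93 [[ 0.431 -0.139  0.   ]]
jar_short_a [220. 184.] 0.77 [[ 0.489 -0.316  0.   ]]
jar 1580 c [ 0.4314 -0.1423  0.0634] size [0.042 0.041 0.006] px [320. 190.]
jar 621 c [ 0.4791 -0.3151  0.0451] size [0.022 0.041 0.005] px [173. 225.]
```

View pics/w5.png

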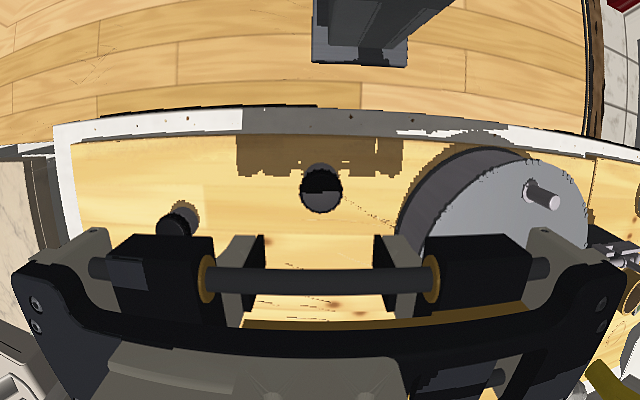

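Request:
{"fn": "carry_out", "kwargs": {"targets": [[[0,0,0,-0.03,0.04,1,0.4],[0,0,0,0,0,1,0.4],[0,0,0,0,0,1,0.4],[0,0,0,0,0,1,0.4],[0,0,0,0,0,1,0.4],[0,0,0,0,0,0.7,0.4],[0,0,0,0,0,0.36,0.4],[0,0,0,0,0,0,0.4],[0,0,0,0,0,0,-1],[0,0,0,0,0,0,-1],[0,0,0,0,0,0,-1],[0,0,0,0,0,0,-1]]], "squeeze": 20}}

```text
t: 25.0
eef_pos: [0.4318, -0.1414, 0.2184]
ee_rot: [-3.142, 0.001, -3.115]
force: [-0.7, -0.1, 4.6]
width: 0.0417
```

```bash
python3 st.py
```

```text
t 25.0 pos [ 0.4318 -0.1414  0.2184] yaw [-1.800e+02  6.000e-02 -1.785e+02] r 0.2264 ang 251.27 F [-0.7 -0.1  4.6] w 0.0417 q6 -1.66
```

Request:
{"fn": "carry_out", "kwargs": {"targets": [[[0,0,0,0,0,-1,-1],[0,0,0,0,0,-1,-1],[0,0,0,0,0,-1,-1],[0,0,0,0,0,-1,-1],[0,0,0,0,0,-1,-1],[0,0,0,0,0,-1,-1],[0,0,0,0,0,-0.8,-1],[0,0,0,-0.694,0.942,0,-1],[0,0,0,-0.694,0.942,0,-1],[0,0,0,-0.694,0.942,0,-1],[0,0,0,-0.694,0.942,0,-1],[0,0,0,-0.694,0.942,0,-1],[0,0,0,-0.694,0.942,0,-1],[0,0,0,-0.694,0.942,0,-1],[0,0,0,-0.694,0.942,0,-1],[0,0,0,-0.694,0.942,0,-1],[0,0,0,0,0,0,-1],[0,0,0,0,0,0,-1]]]}}

```text
t: 27.25
eef_pos: [0.5822, 0.0749, 0.3875]
ee_rot: [-3.141, -0.001, -3.115]
force: [-0.1, -1.0, -1.3]
width: 0.0415
```

```bash
python3 st.py;python3 look.py w6
```

```text
t 27.25 pos [0.5822 0.0749 0.3875] yaw [-1.7998e+02 -6.0000e-02 -1.7850e+02] r 0.0777 ang 1.4 F [-0.1 -1.  -1.3] w 0.0415 q6 -2.01
27.25 [0.58219385 0.07489541 0.38746375] [-3.14127480e+00 -9.78227805e-04 -3.11533408e+00] 0.0414717297737245
jar_tall [224. 320.] 0.91 [[0.647 0.077 0.   ]]
jar_short_a [114.  66.] 0.61 [[ 0.491 -0.308 -0.   ]]
jar_short_a [128. 565.] 0.43 [[0.492 0.44  0.   ]]
jar_short_a [176. 321.] 0.33 [[0.584 0.077 0.   ]]
jar 574 c [ 0.4895 -0.3138  0.0453] size [0.041 0.042 0.006] px [ 47. 116.]
```

View pics/w6.png

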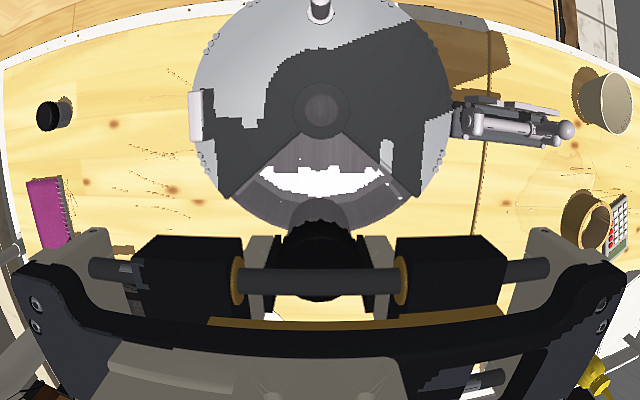

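Request:
{"fn": "carry_out", "kwargs": {"targets": [[[0,0,0,0,0,1,-1],[0,0,0,0,0,1,-1],[0,0,0,0,0,1,-1],[0,0,0,0,0,1,-1],[0,0,0,0,0,1,-1],[0,0,0,0,0,0.7,-1],[0,0,0,0,0,0.5,-1],[0,0,0,0,0,0.1,-1],[0,0,0,0,0,0,-1]]]}}

```text
t: 28.52
eef_pos: [0.5824, 0.0745, 0.2309]
ee_rot: [3.141, 0.001, -3.116]
force: [0.2, -0.3, -1.4]
width: 0.0417
```

```bash
python3 st.py
```

```text
t 28.52 pos [0.5824 0.0745 0.2309] yaw [ 1.7999e+02  4.0000e-02 -1.7852e+02] r 0.0779 ang 1.08 F [ 0.2 -0.3 -1.4] w 0.0417 q6 -2.01
```

Request:
{"fn": "carry_out", "kwargs": {"targets": [[[0,0,0,0,0,0.14,-1],[0,0,0,0,0,0,-1],[0,0,0,0,0,0,0.2],[0,0,0,0,0,0,0.2],[0,0,0,0,0,0,0.2],[0,0,0,0,0,-0.6,0.2],[0,0,0,0,0,-1,0.2],[0,0,0,0,0,-1,0.2],[0,0,0,0,0,-1,0.2],[0,0,0,0,0,-1,0.2],[0,0,0,0,0,-0.6,0.2],[0,0,0,0,0,0,0.2]]]}}

```text
t: 30.02
eef_pos: [0.5823, 0.0746, 0.3584]
ee_rot: [3.141, 0.002, -3.116]
force: [0.4, -0.5, -0.0]
width: 0.0529
```

```bash
python3 st.py;python3 look.py w7
```

```text
t 30.02 pos [0.5823 0.0746 0.3584] yaw [ 1.7994e+02  1.4000e-01 -1.7851e+02] r 0.0778 ang 1.15 F [ 0.4 -0.5 -0. ] w 0.0529 q6 -2.01
30.025 [0.58229108 0.07456837 0.3583884 ] [ 3.14057680e+00  2.46838122e-03 -3.11558757e+00] 0.05293192308751607
jar_tall [181. 318.] 0.79 [[0.585 0.074 0.   ]]
jar_short_a [114.  51.] 0.92 [[ 0.488 -0.313  0.   ]]
jar_short_a [181. 319.] 0.42 [[0.585 0.074 0.   ]]
jar 616 c [ 0.49   -0.3133  0.0451] size [0.042 0.042 0.005] px [ 33. 117.]
```

View pics/w7.png

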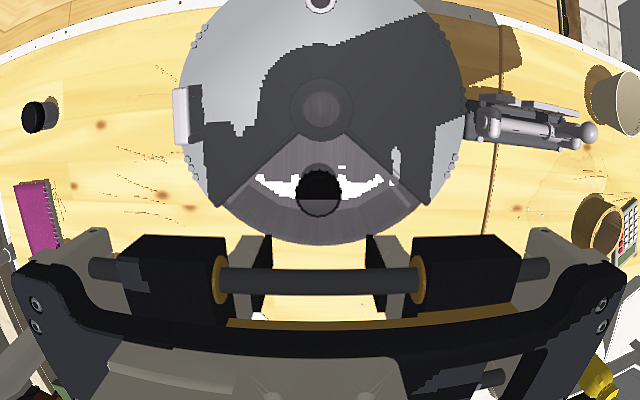

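Request:
{"fn": "carry_out", "kwargs": {"targets": [[[0,0,0,0.955,0.007,0,0],[0,0,0,0.955,0.007,0,0],[0,0,0,0.955,0.007,0,0],[0,0,0,0.955,0.007,0,0],[0,0,0,0.955,0.007,0,0],[0,0,0,0.955,0.007,0,0],[0,0,0,0.955,0.007,0,0],[0,0,-1,0,0,0,0],[0,0,-1,0,0,0,0],[0,0,-1,0,0,0,0],[0,0,-1,0,0,0,0],[0,0,-1,0,0,0,0],[0,0,-1,0,0,0,0],[0,0,-1,0,0,0,0],[0,0,-1,0,0,0,0],[0,0,-1,0,0,0,0],[0,0,-1,0,0,0,0],[0,0,-1,0,0,0,0],[0,0,-1,0,0,0,0],[0,0,-1,0,0,0,0]]]}}

```text
t: 32.67
eef_pos: [0.4148, 0.0713, 0.356]
ee_rot: [3.14, -0.001, -1.296]
force: [-0.4, -0.6, -0.5]
width: 0.0439
```

Request:
{"fn": "carry_out", "kwargs": {"targets": [[[0,0,-1,0,0,0,0],[0,0,-1,0,0,0,0],[0,0,-1,0,0,0,0],[0,0,-1,0,0,0,0],[0,0,-1,0,0,0,0],[0,0,-1,0,0,0,0],[0,0,-1,0,0,0,0],[0,0,-1,0,0,0,0],[0,0,-1,0,0,0,0],[0,0,-0.4,0,0,0,0],[0,0,0,0,0,0,0]]]}}

```text
t: 34.05
eef_pos: [0.4149, 0.0713, 0.3561]
ee_rot: [3.141, 0.001, 0.011]
force: [0.6, 0.0, -0.2]
width: 0.0437
```

```bash
python3 st.py
```

```text
t 34.05 pos [0.4149 0.0713 0.3561] yaw [1.7995e+02 8.0000e-02 6.6000e-01] r 0.0896 ang 181.07 F [ 0.6  0.  -0.2] w 0.0437 q6 0.94
```

Request:
{"fn": "carry_out", "kwargs": {"targets": [[[0,0,0,0,0,1,0],[0,0,0,0,0,1,0],[0,0,0,0,0,1,0],[0,0,0,0,0,0.04,0],[0,0,0,0,0,0,-1],[0,0,0,0,0,0,-1],[0,0,0,0,0,0,-1],[0,0,0,0,0,0,-1],[0,0,1,0.035,-0.5,0,-1],[0,0,1,0.035,-0.5,0,-1],[0,0,1,0.035,-0.5,0,-1],[0,0,1,0.035,-0.5,0,-1],[0,0,1,0.035,-0.5,0,-1],[0,0,1,0.035,-0.5,0,-1],[0,0,0,0,0,0,-1]]], "squeeze": 15}}

```text
t: 35.92
eef_pos: [0.4442, 0.1401, 0.2814]
ee_rot: [-3.139, 0.001, -0.828]
force: [-6.9, 7.7, 7.2]
width: 0.0154
```

```bash
python3 st.py
```

```text
t 35.92 pos [0.4442 0.1401 0.2814] yaw [-1.7988e+02  8.0000e-02 -4.7420e+01] r 0.0902 ang 131.95 F [-6.9  7.7  7.2] w 0.0154 q6 0.02
```

Request:
{"fn": "carry_out", "kwargs": {"targets": [[[0,0,1,0.02,-0.5,0,-1],[0,0,1,0.02,-0.5,0,-1],[0,0,1,0.02,-0.5,0,-1],[0,0,1,0.02,-0.5,0,-1],[0,0,1,0.02,-0.5,0,-1],[0,0,0.1,0,-0.04,0,-1],[0,0,0,0,0,0,-1],[0,0,0,0,0,0,-1]]]}}

```text
t: 36.92
eef_pos: [0.501, 0.1643, 0.2814]
ee_rot: [-3.14, 0.001, -1.536]
force: [0.4, 3.1, 4.6]
width: 0.0157
```

```bash
python3 st.py
```

```text
t 36.92 pos [0.501  0.1643 0.2814] yaw [-1.7991e+02  7.0000e-02 -8.8000e+01] r 0.0914 ang 92.19 F [0.4 3.1 4.6] w 0.0157 q6 -0.65
```

Request:
{"fn": "carry_out", "kwargs": {"targets": [[[0,0,0,0,0,0,0],[0,0,0,0,0,0,0.4],[0,0,0,0,0,-0.8,0.4],[0,0,0,0,0,-1,0.4],[0,0,0,0,0,-1,0.4],[0,0,0,0,0,-0.6,0.4],[0,0,0,0.955,0.056,0,0.4],[0,0,0,0.955,0.056,0,0.4],[0,0,0,0.955,0.056,0,0.4],[0,0,0,0.955,0.056,0,0.4],[0,0,0,0.955,0.056,0,0.4],[0,0,0,0.955,0.056,0,0.4],[0,0,0,0.955,0.056,0,0.4],[0,0,0,0.955,0.056,0,0.4],[0,0,0,0.955,0.056,0,0.4],[0,0,0,0.955,0.056,0,0.4]]]}}

```text
t: 38.92
eef_pos: [0.4942, -0.076, 0.3653]
ee_rot: [3.14, -0.0, -1.538]
force: [0.6, 0.5, -0.7]
width: 0.0611
```

Request:
{"fn": "carry_out", "kwargs": {"targets": [[[0,0,0,0.955,0.056,0,0.4],[0,0,0,0.955,0.056,0,0.4],[0,0,0,0.955,0.056,0,0.4],[0,0,0,0.955,0.056,0,0.4],[0,0,0,0.955,0.056,0,0.4],[0,0,0,0.955,0.056,0,0.4],[0,0,0,0.955,0.056,0,0.4],[0,0,0,0.955,0.056,0,0.4],[0,0,0,0.955,0.056,0,0.4],[0,0,0,0,0,0,0.4],[0,0,0,0,0,0,0.4]]]}}

```text
t: 40.3
eef_pos: [0.4889, -0.2901, 0.3653]
ee_rot: [3.14, 0.001, -1.538]
force: [-0.3, -0.1, 0.6]
width: 0.0613
```

```bash
python3 st.py;python3 look.py w8
```

```text
t 40.3 pos [ 0.4889 -0.2901  0.3653] yaw [ 1.7994e+02  3.0000e-02 -8.8140e+01] r 0.3635 ang 267.54 F [-0.3 -0.1  0.6] w 0.0613 q6 0.22
40.3 [ 0.48887243 -0.29013548  0.3653406 ] [ 3.14047425e+00  5.40423801e-04 -1.53833001e+00] 0.0612571888947126
jar_short_a [155. 318.] 0.92 [[ 0.49  -0.318  0.   ]]
jar 1451 c [ 0.4895 -0.3158  0.0454] size [0.042 0.041 0.005] px [318. 162.]
```

View pics/w8.png

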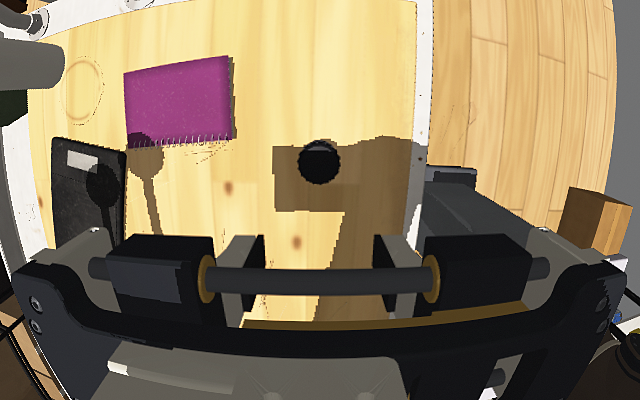

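Request:
{"fn": "carry_out", "kwargs": {"targets": [[[0,0,0,1,0,0,0.4],[0,0,0,0,0,1,0.4],[0,0,0,0,0,1,0.4],[0,0,0,0,0,1,0.4],[0,0,0,0,0,1,0.4],[0,0,0,0,0,1,0.4],[0,0,0,0,0,1,0.4],[0,0,0,0,0,0.6,0.4],[0,0,0,0,0,0,0.4],[0,0,0,0,0,0,-1],[0,0,0,0,0,0,-1],[0,0,0,0,0,0,-1],[0,0,0,0,0,0,-1]]], "squeeze": 20}}

```text
t: 42.08
eef_pos: [0.4902, -0.3154, 0.2018]
ee_rot: [-3.141, -0.0, -1.538]
force: [-1.2, 0.5, 6.4]
width: 0.0419
```

```bash
python3 st.py
```

```text
t 42.08 pos [ 0.4902 -0.3154  0.2018] yaw [-1.7994e+02 -3.0000e-02 -8.8100e+01] r 0.3887 ang 267.89 F [-1.2  0.5  6.4] w 0.0419 q6 0.27
```

Request:
{"fn": "carry_out", "kwargs": {"targets": [[[0,0,0,0,0,-0.7,-1],[0,0,0,0,0,-1,-1],[0,0,0,0,0,-1,-1],[0,0,0,0,0,-1,-1],[0,0,0,0,0,-1,-1],[0,0,0,0,0,-1,-1],[0,0,0,-0.957,-0.082,-0.7,-1],[0,0,0,-0.957,-0.082,0,-1],[0,0,0,-0.957,-0.082,0,-1],[0,0,0,-0.957,-0.082,0,-1],[0,0,0,-0.957,-0.082,0,-1],[0,0,0,-0.957,-0.082,0,-1],[0,0,0,-0.957,-0.082,0,-1],[0,0,0,-0.957,-0.082,0,-1],[0,0,0,-0.957,-0.082,0,-1],[0,0,0,-0.957,-0.082,0,-1],[0,0,0,-0.957,-0.082,0,-1],[0,0,0,-0.957,-0.082,0,-1],[0,0,0,-0.957,-0.082,0,-1],[0,0,0,0,0,0,-1]]]}}

```text
t: 44.58
eef_pos: [0.5063, -0.0025, 0.3608]
ee_rot: [3.141, 0.0, -1.536]
force: [-0.1, 0.1, -1.1]
width: 0.0417
```

```bash
python3 st.py; python3 - <<'E'
from h import *
im,_=save('scene','s3.png');cv2.imwrite('pics/s3c.png',cv2.resize(im[140:340,240:440,::-1],None,fx=3,fy=3,interpolation=cv2.INTER_CUBIC))
E
```

```text
t 44.58 pos [ 0.5063 -0.0025  0.3608] yaw [ 1.7999e+02  2.0000e-02 -8.8020e+01] r 0.0756 ang 271.35 F [-0.1  0.1 -1.1] w 0.0417 q6 -0.35
```

View pics/s3c.png

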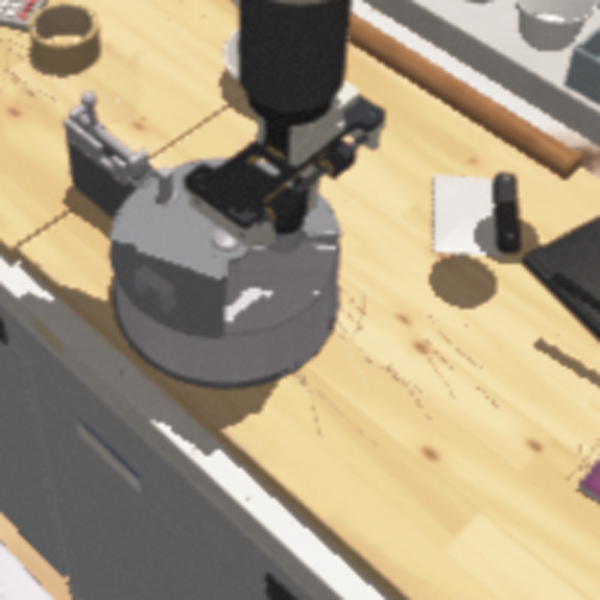

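Request:
{"fn": "carry_out", "kwargs": {"targets": [[[0,0,0,0,0,1,-1],[0,0,0,0,0,1,-1],[0,0,0,0,0,1,-1],[0,0,0,0,0,1,-1],[0,0,0,0,0,0.8,-1],[0,0,0,0,0,0.4,-1],[0,0,0,0,0,0.1,-1],[0,0,0,0,0,0,-1]]]}}

```text
t: 45.62
eef_pos: [0.5066, -0.0037, 0.2289]
ee_rot: [-3.141, 0.0, -1.538]
force: [0.1, -0.3, -1.7]
width: 0.0414
```

```bash
python3 st.py
```

```text
t 45.62 pos [ 0.5066 -0.0037  0.2289] yaw [-179.96    0.    -88.11] r 0.0768 ang 271.6 F [ 0.1 -0.3 -1.7] w 0.0414 q6 -0.35
```

Request:
{"fn": "carry_out", "kwargs": {"targets": [[[0,0,0,0,0,0.16,-1],[0,0,0,0,0,0,-1],[0,0,0,0,0,0,0.2],[0,0,0,0,0,0,0.2],[0,0,0,0,0,0,0.2],[0,0,0,0,0,-0.6,0.2],[0,0,0,0,0,-1,0.2],[0,0,0,0,0,-1,0.2],[0,0,0,0,0,-1,0.2],[0,0,0,0,0,-1,0.2],[0,0,0,0,0,-0.8,0.2],[0,0,0,-0.96,0,0,0],[0,0,0,-0.96,0,0,0],[0,0,0,-0.96,0,0,0],[0,0,0,-0.96,0,0,0],[0,0,0,-0.96,0,0,0],[0,0,0,-0.96,0,0,0],[0,0,0,-0.96,0,0,0],[0,0,0,0,0,0,0]]]}}

```text
t: 48.0
eef_pos: [0.5008, 0.1654, 0.3604]
ee_rot: [-3.141, 0.0, -1.536]
force: [0.5, -0.7, 1.1]
width: 0.0438
```

```bash
python3 st.py;python3 look.py w9
```

```text
t 48.0 pos [0.5008 0.1654 0.3604] yaw [-1.7995e+02  3.0000e-02 -8.8010e+01] r 0.0925 ang 92.29 F [ 0.5 -0.7  1.1] w 0.0438 q6 -0.66
48.0 [0.50080689 0.16538475 0.36042338] [-3.14066172e+00  4.94696241e-04 -1.53604859e+00] 0.0438361052525877
jar_short_a [ 22. 317.] 0.58 [[ 0.509 -0.012  0.   ]]
```

View pics/w9.png

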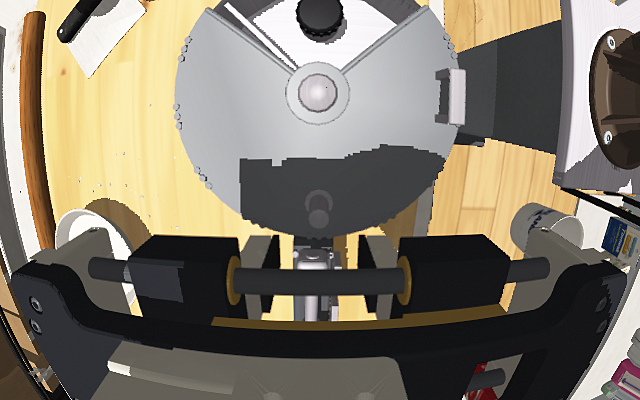

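Request:
{"fn": "carry_out", "kwargs": {"targets": [[[0,0,0,0,0,1,0],[0,0,0,0,0,1,0],[0,0,0,0,0,1,0],[0,0,0,0,0,0.16,0],[0,0,0,0,0,0,-1],[0,0,0,0,0,0,-1],[0,0,0,0,0,0,-1],[0,0,0,0,0,0,-1],[0,0,1,0.03,-0.5,0,-1],[0,0,1,0.03,-0.5,0,-1],[0,0,1,0.03,-0.5,0,-1],[0,0,1,0.03,-0.5,0,-1],[0,0,1,0.03,-0.5,0,-1],[0,0,1,0.03,-0.5,0,-1],[0,0,0,0,0,0,-1]]], "squeeze": 15}}

```text
t: 50.02
eef_pos: [0.5695, 0.1373, 0.2811]
ee_rot: [-3.141, 0.001, -2.375]
force: [0.8, -0.5, 4.8]
width: 0.0155
```

```bash
sed -i 's/\[.5045,.073\]/[.505,.0742]/' st.py; python3 st.py
```

```text
t 50.02 pos [0.5695 0.1373 0.2811] yaw [-1.7995e+02  7.0000e-02 -1.3609e+02] r 0.0902 ang 44.34 F [ 0.8 -0.5  4.8] w 0.0155 q6 -1.38
```

Request:
{"fn": "carry_out", "kwargs": {"targets": [[[0,0,1,0.035,-0.5,0,-1],[0,0,1,0.035,-0.5,0,-1],[0,0,1,0.035,-0.5,0,-1],[0,0,1,0.035,-0.5,0,-1],[0,0,1,0.035,-0.5,0,-1],[0,0,0.4,0.01,-0.2,0,-1],[0,0,0,0,0,0,-1],[0,0,0,0,0,0,-1]]]}}

```text
t: 51.02
eef_pos: [0.5945, 0.0768, 0.2812]
ee_rot: [3.141, 0.003, -3.125]
force: [5.7, -0.9, 2.2]
width: 0.0158
```

```bash
python3 st.py
```

```text
t 51.02 pos [0.5945 0.0768 0.2812] yaw [ 1.7997e+02  1.7000e-01 -1.7906e+02] r 0.0896 ang 1.67 F [ 5.7 -0.9  2.2] w 0.0158 q6 -2.01
```

Request:
{"fn": "carry_out", "kwargs": {"targets": [[[0,0,0,0,0,0,0],[0,0,0,0,0,0,0],[0,0,0,0,0,-0.8,0],[0,0,0,0,0,-1,0],[0,0,0,0,0,-1,0],[0,0,0,0,0,-0.4,0],[0,0,0,0,0.8,0,0],[0,0,0,0,0.8,0,0],[0,0,0,0,0.8,0,0],[0,0,0,0,0,0,0],[0,0,0,0,0,0,0]]]}}

```text
t: 52.4
eef_pos: [0.5929, 0.1368, 0.3599]
ee_rot: [-3.141, -0.001, -3.129]
force: [-0.6, 0.0, -0.3]
width: 0.0438
```

```bash
python3 st.py;python3 look.py w10; python3 - <<'E'
from h import *
im=cv2.imread('pics/w10.png');cv2.imwrite('pics/w10c.png',cv2.resize(im[0:260,200:600],None,fx=2,fy=2,interpolation=cv2.INTER_CUBIC))
print([(a['point'],a['conf']) for a in arm.landmark_of('wrist','bolt_knob')],[(a['point'],a['conf']) for a in arm.landmark_of('wrist','cap_post')])
E
```

```text
t 52.4 pos [0.5929 0.1368 0.3599] yaw [-1.7997e+02 -5.0000e-02 -1.7926e+02] r 0.1079 ang 35.46 F [-0.6  0.  -0.3] w 0.0438 q6 -2.11
52.4 [0.59291593 0.13680645 0.35991526] [-3.14110178e+00 -8.02413155e-04 -3.12873389e+00] 0.04375276801586694
[([102.1, 532.1], 0.58)] [([212.2, 241.7], 0.73)]
```

View pics/w10c.png

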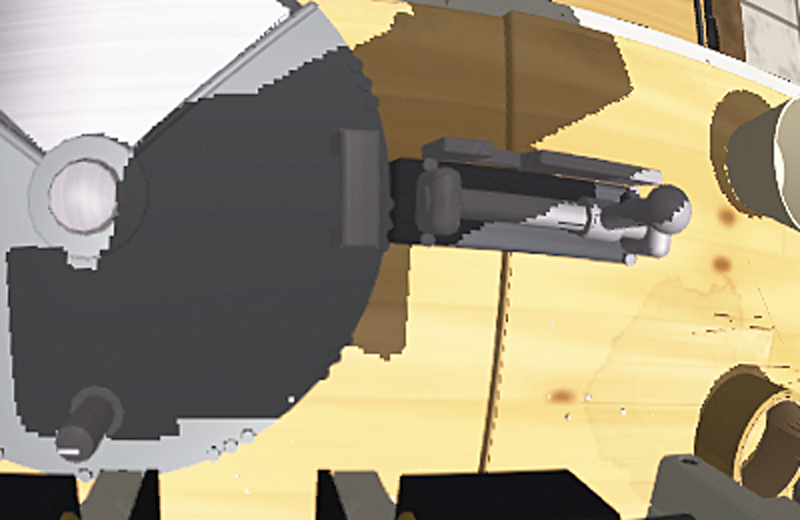

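```bash
python3 - <<'E'
from h import *
P=np.load('pics/w10_P.npy');c=np.array([.505,.0742]);x=P[...,0]-c[0];y=P[...,1]-c[1];z=P[...,2]
def rep(n,k):
    X=x[k];Y=y[k];Z=z[k]
    print(n,k.sum(),'x',np.round(np.percentile(X,[1,50,99]),4),'y',np.round(np.percentile(Y,[1,50,99]),4),'z',np.round(np.percentile(Z,[1,50,99]),4))
k=(z>.12)&(z<.14)&(y>.07)&(y<.122)&(abs(x)<.04);rep('staple',k)
rep('post',(z>.11)&(z<.145)&(abs(x-.09)<.03)&(abs(y)<.03))
for y0 in np.arange(.125,.25,.015):
    k=(z>.085)&(z<.125)&(y>y0)&(y<y0+.015)&(abs(x)<.045);rep(f'ped{y0:.3f}',k)
    k=(z>.103)&(z<.125)&(y>y0)&(y<y0+.015)&(abs(x+.004)<.015);rep(f' rod',k)
k=(z>.135)&(y>.18)&(y<.26);rep('knob',k)
E
```

```text
staple 1149 x [-0.0229 -0.0021  0.0186] y [0.0963 0.1031 0.1103] z [0.1205 0.1228 0.1245]
post 528 x [0.082  0.0871 0.0963] y [-0.0046  0.004   0.0098] z [0.1106 0.1328 0.135 ]
ped0.125 1304 x [-0.0234 -0.0022  0.017 ] y [0.1252 0.1327 0.1397] z [0.0904 0.1053 0.1208]
 rod 562 x [-0.0188 -0.0009  0.0107] y [0.1296 0.1341 0.1398] z [0.104  0.1181 0.1209]
ped0.140 707 x [-0.0241 -0.0043  0.0176] y [0.1402 0.1482 0.1549] z [0.089  0.1124 0.1208]
 rod 320 x [-0.0188 -0.0017  0.0097] y [0.1401 0.1476 0.1548] z [0.1059 0.1134 0.1203]
ped0.155 787 x [-0.0237 -0.0015  0.0174] y [0.1552 0.1629 0.1698] z [0.0891 0.0926 0.1147]
 rod 253 x [-0.006  -0.0001  0.0053] y [0.1552 0.1621 0.1697] z [0.1082 0.1129 0.1152]
ped0.170 913 x [-0.024  -0.0055  0.0172] y [0.1701 0.1768 0.1848] z [0.0892 0.1005 0.1207]
 rod 273 x [-0.0189 -0.0012  0.0051] y [0.1702 0.1773 0.1848] z [0.1064 0.113  0.12  ]
ped0.185 783 x [-0.0238 -0.0039  0.0169] y [0.1852 0.1923 0.1998] z [0.0899 0.0972 0.1208]
 rod 278 x [-0.019  -0.0014  0.0057] y [0.1852 0.1924 0.1997] z [0.1035 0.1128 0.1196]
ped0.200 800 x [-0.0243 -0.004  
[... 521 characters left out ...]
nt call last):
  File "<stdin>", line 9, in <module>
  File "<stdin>", line 5, in rep
    return _quantile_unchecked(
        a, q, axis, out, overwrite_input, method, keepdims, weights)
    return _ureduce(a,
                    func=_quantile_ureduce_func,
    ...<5 lines>...
                    overwrite_input=overwrite_input,
                    method=method)
    r = func(a, **kwargs)
    result = _quantile(arr,
                       quantiles=q,
    ...<2 lines>...
                       out=out,
                       weights=wgt)
    slices_having_nans = np.isnan(arr[-1, ...])
                                  ~~~^^^^^^^^^
IndexError: index -1 is out of bounds for axis 0 with size 0
```

```bash
python3 - <<'E'
from h import *
P=np.load('pics/w10_P.npy');T=np.load('pics/w10_T.npy')
for rc in [(102,532),(104,533),(104,530),(108,520)]: print(rc,P[rc])
print(wplane([[104,532.5],[105,530]],.156,T))
k=(P[...,2]>.13)&(P[...,1]>.25)&(P[...,1]<.32)&(abs(P[...,0]-.5)<.05);print(k.sum(),P[k].min(0),P[k].max(0)) if k.any() else 0
E
```

```text
(102, 532) [0.4984965  0.27798286 0.16157374]
(104, 533) [0.49975516 0.27877244 0.16186182]
(104, 530) [0.50008937 0.27654991 0.16116706]
(108, 520) [0.50297859 0.27936717 0.1455296 ]
[[0.49929084 0.28302721 0.156     ]
 [0.50033218 0.28069216 0.156     ]]
643 [0.49054064 0.27447185 0.13001091] [0.5080029  0.29184409 0.16624995]
```

Request:
{"fn": "carry_out", "kwargs": {"targets": [[[0,0,0,0.61,0.99,0,0],[0,0,0,0.61,0.99,0,0],[0,0,0,0.61,0.99,0,0],[0,0,0,0.61,0.99,0,0],[0,0,0,0.61,0.99,0,0],[0,0,0,0.61,0.99,0,0],[0,0,0,0,0,0,0],[0,0,0,0,0,0,0]]]}}

```text
t: 53.65
eef_pos: [0.4999, 0.2833, 0.3605]
ee_rot: [-3.142, 0.0, -3.13]
force: [0.1, -1.1, -0.5]
width: 0.0436
```

```bash
python3 st.py;python3 look.py w11; python3 - <<'E'
from h import *
P=np.load('pics/w11_P.npy')
k=(P[...,2]>.145)&(P[...,1]>.25)&(P[...,1]<.32)&(abs(P[...,0]-.5)<.03);print(k.sum(),P[k].min(0),P[k].max(0),np.median(P[k],0)) if k.any() else 0
E
```

```text
t 53.65 pos [0.4999 0.2833 0.3605] yaw [-180.      0.   -179.31] r 0.2092 ang 91.4 F [ 0.1 -1.1 -0.5] w 0.0436 q6 -2.41
53.65 [0.49988864 0.28333294 0.36048999] [-3.14155473e+00  8.17903234e-05 -3.12956155e+00] 0.04355295639509559
jar_tall [182. 152.] 0.28 [[0.504 0.074 0.   ]]
jar_short_a [189.  94.] 0.41 [[ 0.513 -0.028  0.   ]]
30056 [0.47000212 0.25000115 0.15282635] [0.51939841 0.31999754 0.30429585] [0.47444805 0.28265209 0.28672298]
```

View pics/w11.png

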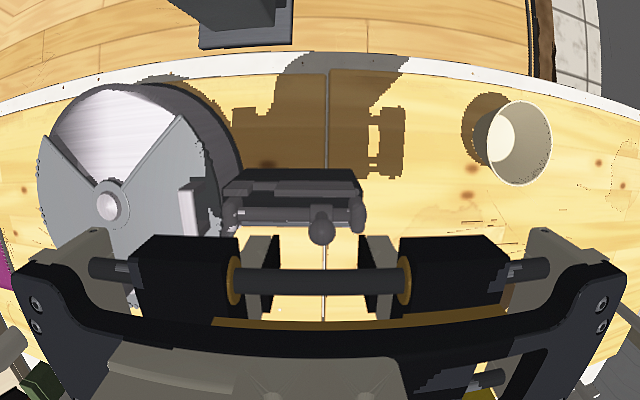

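Request:
{"fn": "carry_out", "kwargs": {"targets": [[[0,0,0,0,0,1,0],[0,0,0,0,0,0.8,0],[0,0,0,0,0,0,0],[0,0,0,0,0,0,-1],[0,0,0,0,0,0,-1],[0,0,0,0,0,0,-1],[0,0,0,0,0,0,-1]]], "squeeze": 12}}

```text
t: 54.68
eef_pos: [0.4999, 0.284, 0.3161]
ee_rot: [3.141, 0.001, -3.129]
force: [-0.5, 0.9, 3.1]
width: 0.0165
```

```bash
python3 st.py
```

```text
t 54.67 pos [0.4999 0.284  0.3161] yaw [ 1.7994e+02  6.0000e-02 -1.7930e+02] r 0.2098 ang 91.4 F [-0.5  0.9  3.1] w 0.0165 q6 -2.42
```

Request:
{"fn": "carry_out", "kwargs": {"targets": [[[0,0,0,0,-0.25,0,-1],[0,0,0,0,-0.25,0,-1],[0,0,0,0,-0.25,0,-1],[0,0,0,0,-0.25,0,-1],[0,0,0,0,-0.25,0,-1],[0,0,0,0,-0.25,0,-1],[0,0,0,0,-0.16,0,-1],[0,0,0,0,0,0,-1]]]}}

```text
t: 55.68
eef_pos: [0.5003, 0.2415, 0.316]
ee_rot: [3.141, 0.001, -3.13]
force: [-1.7, 0.8, 6.1]
width: 0.0167
```

```bash
python3 st.py
```

```text
t 55.67 pos [0.5003 0.2415 0.316 ] yaw [ 1.7999e+02  3.0000e-02 -1.7933e+02] r 0.1673 ang 91.6 F [-1.7  0.8  6.1] w 0.0167 q6 -2.36
```

Force still low; push on to the stop.

Request:
{"fn": "carry_out", "kwargs": {"targets": [[[0,0,0,0,-0.1,0,-1],[0,0,0,0,-0.1,0,-1],[0,0,0,0,0,0,-1],[0,0,0,0,0,0,-1]]]}}

```text
t: 56.18
eef_pos: [0.5008, 0.2384, 0.3162]
ee_rot: [3.138, 0.003, -3.129]
force: [-1.6, 8.8, 3.3]
width: 0.0165
```

```bash
python3 st.py
```

```text
t 56.17 pos [0.5008 0.2384 0.3162] yaw [ 1.7977e+02  1.6000e-01 -1.7930e+02] r 0.1643 ang 91.47 F [-1.6  8.8  3.3] w 0.0165 q6 -2.35
```

Request:
{"fn": "carry_out", "kwargs": {"targets": [[[0,0,0,0,-0.08,0,-1],[0,0,0,0,0,0,-1],[0,0,0,0,0,0,-1]]]}}

```text
t: 56.55
eef_pos: [0.5011, 0.2376, 0.3163]
ee_rot: [3.135, 0.004, -3.129]
force: [-1.3, 14.9, 1.4]
width: 0.0167
```

```bash
python3 st.py
```

```text
t 56.55 pos [0.5011 0.2376 0.3163] yaw [ 179.62    0.24 -179.28] r 0.1635 ang 91.37 F [-1.3 14.9  1.4] w 0.0167 q6 -2.35
```

Request:
{"fn": "carry_out", "kwargs": {"targets": [[[0,0,0,0.333,0.06,0.029,-1],[0,0,0,0.323,0,0.087,-1],[0,0,0,0.303,0,0.141,-1],[0,0,0,0.274,0,0.192,-1],[0,0,0,0,0,0,-1]]]}}

```text
t: 57.18
eef_pos: [0.47, 0.238, 0.3045]
ee_rot: [3.137, 0.003, -3.129]
force: [1.6, 12.0, -2.8]
width: 0.017
```

```bash
python3 st.py
```

```text
t 57.17 pos [0.47   0.238  0.3045] yaw [ 179.72    0.19 -179.27] r 0.1675 ang 102.07 F [ 1.6 12.  -2.8] w 0.017 q6 -2.4
```

Request:
{"fn": "carry_out", "kwargs": {"targets": [[[0,0,0,0.237,0,0.237,-1],[0,0,0,0.192,0,0.274,-1],[0,0,0,0.141,0,0.303,-1],[0,0,0,0.087,0,0.323,-1],[0,0,0,0.029,0,0.333,-1],[0,0,0,0,0,0,-1],[0,0,0,0,0,0,-1]]]}}

```text
t: 58.05
eef_pos: [0.4532, 0.238, 0.268]
ee_rot: [3.137, 0.003, -3.129]
force: [0.2, 11.3, -0.9]
width: 0.0169
```

```bash
python3 st.py
```

```text
t 58.05 pos [0.4532 0.238  0.268 ] yaw [ 179.72    0.19 -179.28] r 0.1718 ang 107.56 F [ 0.2 11.3 -0.9] w 0.0169 q6 -2.42
```

Request:
{"fn": "carry_out", "kwargs": {"targets": [[[0,0,0,0,0.08,0.1,-1],[0,0,0,0,0,0.1,-1],[0,0,0,0,0,0,-1],[0,0,0,0,0,0,-1]]]}}

```text
t: 58.55
eef_pos: [0.4532, 0.2389, 0.2639]
ee_rot: [3.139, 0.003, -3.129]
force: [-0.2, 4.3, 11.4]
width: 0.0166
```

```bash
python3 st.py
```

```text
t 58.55 pos [0.4532 0.2389 0.2639] yaw [ 179.84    0.18 -179.27] r 0.1726 ang 107.46 F [-0.2  4.3 11.4] w 0.0166 q6 -2.43
```

Request:
{"fn": "carry_out", "kwargs": {"targets": [[[0,0,0,0,0,-0.1,0],[0,0,0,0,0,0,0],[0,0,0,0,0,0,0],[0,0,0,0,0,-0.5,0],[0,0,0,0,0,-1,0],[0,0,0,0,0,-1,0],[0,0,0,0,0,-1,0],[0,0,0,0,0,-1,0],[0,0,0,0,0,0,0]]]}}

```text
t: 59.68
eef_pos: [0.4527, 0.2383, 0.3802]
ee_rot: [3.139, 0.003, -3.129]
force: [0.1, 0.3, 0.4]
width: 0.044
```

```bash
python3 st.py;python3 look.py w12; python3 - <<'E'
from h import *
im,_=save('scene','s4.png');cv2.imwrite('pics/s4c.png',cv2.resize(im[140:340,240:440,::-1],None,fx=3,fy=3,interpolation=cv2.INTER_CUBIC))
E
```

```text
t 59.67 pos [0.4527 0.2383 0.3802] yaw [ 179.84    0.19 -179.3 ] r 0.1722 ang 107.69 F [0.1 0.3 0.4] w 0.044 q6 -2.43
59.675 [0.45265977 0.23828958 0.38016535] [ 3.13878787  0.00323187 -3.12932986] 0.04398050961366552
jar_tall [204. 322.] 0.51 [[0.49  0.243 0.   ]]
```

View pics/w12.png

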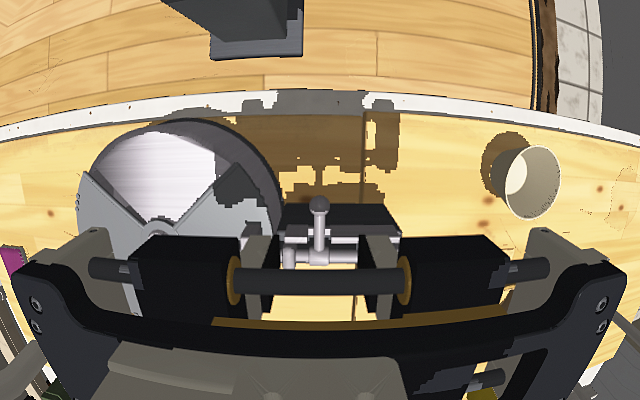

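View pics/s4c.png

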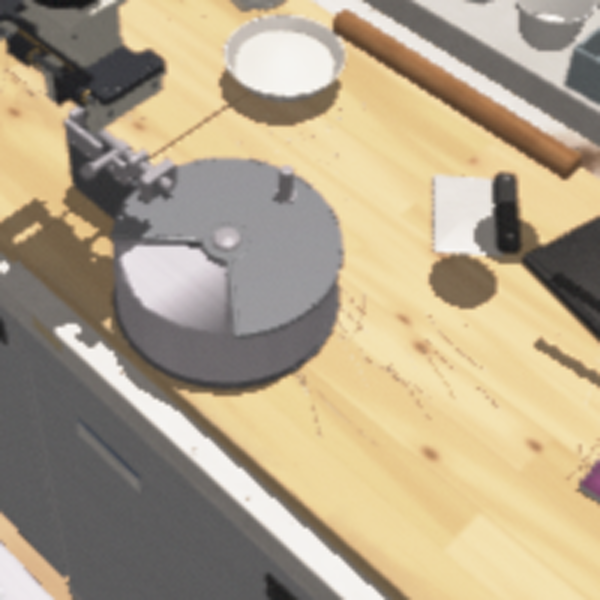

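Request:
{"fn": "carry_out", "kwargs": {"targets": [[[0,0,0,-0.5,-0.9,0,0],[0,0,0,-0.5,-0.9,0,0],[0,0,0,-0.5,-0.9,0,0],[0,0,0,-0.5,-0.9,0,0],[0,0,0,-0.5,-0.9,0,0],[0,0,0,0,0,0,0],[0,0,0,0,0,0,0]]]}}

```text
t: 60.75
eef_pos: [0.516, 0.1264, 0.3769]
ee_rot: [-3.141, -0.001, -3.13]
force: [-0.2, -1.1, 0.1]
width: 0.0439
```

```bash
python3 look.py w13; python3 - <<'E'
from h import *
P=np.load('pics/w13_P.npy');T=np.load('pics/w13_T.npy')
im=cv2.imread('pics/w13.png');cv2.imwrite('pics/w13c.png',cv2.resize(im[0:260,180:580],None,fx=2,fy=2,interpolation=cv2.INTER_CUBIC))
k=(P[...,2]>.1)&(P[...,2]<.2)&(P[...,1]>.2)&(P[...,1]<.28)&(P[...,0]>.43)&(P[...,0]<.473);print(k.sum(),P[k].min(0),P[k].max(0))
c=np.array([.505,.0742]);x=P[...,0]-c[0];y=P[...,1]-c[1];z=P[...,2]
k=(z>.1195)&(z<.14)&(y>.09)&(y<.116)&(abs(x)<.04);print('staple',k.sum(),np.percentile(x[k],[1,50,99]),np.percentile(y[k],[1,99]))
k=(z>.11)&(z<.145)&(abs(x-.09)<.03)&(abs(y)<.03)
if k.any(): print('post',np.percentile(x[k],[2,98]),np.percentile(y[k],[2,98]))
E
```

```text
60.75 [0.51599641 0.12643981 0.37685333] [-3.14106599e+00 -1.00971058e-03 -3.13011464e+00] 0.04387064256250881
jar_short_a [164. 272.] 0.7 [[0.502 0.071 0.   ]]
436 [0.44767246 0.22954096 0.10581473] [0.47292397 0.24584934 0.11843886]
staple 891 [-0.02416075 -0.0036863   0.01826764] [0.09663993 0.11029933]
```

View pics/w13c.png

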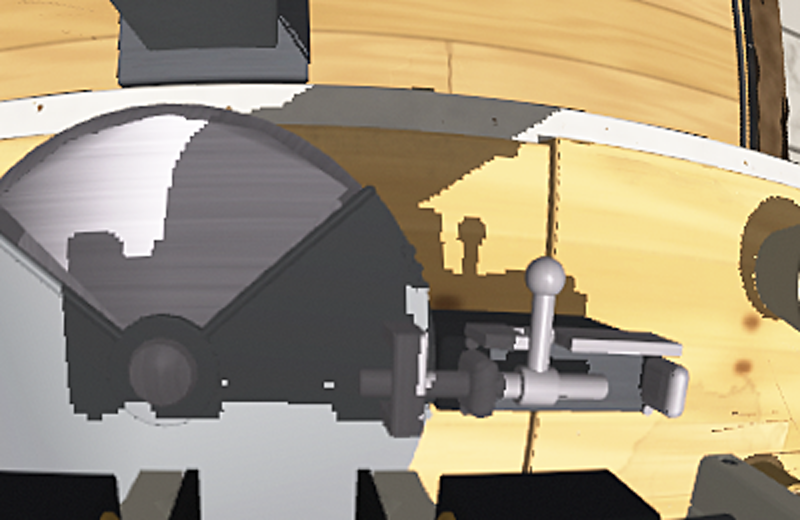

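```bash
python3 -c "
from station import arm
print(arm.job_done())"
```

```text
the job is handed in; nothing more can be done
None
```

All three jars are in the drum, and the job was handed in at about 61 s of the 210 s allowed. The tall jar is in the far well and the two short ones are in the left and right wells. Each went in with the cap's cut-out turned over its well. I then parked the cut-out over the blank sector, pushed the bolt home through the staple until it hit its stop (about 15 N), and turned the handle down to its stop (about 11 N).

**Last checks:**
- **Jars:** each stood upright in its well in a picture taken after release. No jar was left on the table and none had been knocked aside.
- **Bolt:** the knob was at about drum y 164 mm (165 is fully home), with the rod visibly through the staple.
- **Handle:** the knob was level and towards the robot, at about 109 mm height (108 expected).
- **Robot and bystanders:** the gripper was clear of everything. It never went near the pad, cup or tape.

**Readings that disagreed:**
- **Cap angle:** estimates of the drum's own turn ranged from about 0.3° to 1.4°. The cap may therefore be about 1° off centre, inside the bolt's 4° tolerance.
- **Bolt start:** the knob was about 6 mm nearer home at the start than the fully drawn-back figure, so I pushed to the stop instead of a set distance.

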